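Level the imaging stage and load it for the camera

ROBOT

A 6-joint arm with a two-finger parallel gripper is mounted at the origin on the work surface. World frame = base frame: x ahead of the robot, y to its left, z up, the work surface at z = 0. Lengths are in m, angles in rad, forces in N, time in s.
With the tool pointing down it reaches from about 0.35 to 0.775 m from the base axis. Payload 7.3 kg.
Tool frame: the origin (TCP) lies between the finger pads; the fingertips stand 14 mm ahead of it and the grasp point (between the pads) lies 5 mm behind it; z points along the fingers, y is the direction in which the jaws open and shut (so a half turn about z gives the same grasp; the last joint's range is limited). The gripper opens to 92 mm and grips with 3 to 60 N. Pads are 19 mm wide; open, the fingers measure 130 mm over their backs; the gripper's body (75 mm by 190 mm) begins 47 mm behind the grasp point.
Start: joints at [1.1, 0.342, 1.524, -0, 1.275, -0.146], TCP at [0.168, 0.498, 0.241] pointing down, gripper open.
Joint ranges: [-2.53, 2.53], [-0.77, 2.02], [0.04, 2.7], [-1, 4.14], [0.28, 2.66], [-3.11, 3.11]. Speed limits (rad/s): [2.57, 2.57, 3.14, 3.14, 3.14, 3.14].

INTERFACE

Orientations are given as [roll, pitch, yaw] about the fixed x, y, z axes, in that order (R = Rz(yaw) Ry(pitch) Rx(roll)).
In Python, from cell import robot gives the robot as it stands.
- The arm moves only by the shell command python3 -m creep 'ROWS' [FORCE]. ROWS is JSON, a list that holds one entry, the list of rows, each a list of 7 numbers: the shift along the tool's x, y, z in cm, then the turn, a rotation vector about the tool's x, y, z in degrees, then the gripper command: -1 is shut, 1 is fully open, values between are in proportion. In form: [[[tx, ty, tz, wx, wy, wz, gripper], ...]]. A call has 1 to 8 rows; each row is the pose to reach, as a shift and turn from the pose measured when the call began, along the tool's axes at that moment; what a row does not reach only later rows make up. A row lasts 1/10 s, in which the tool goes at most 50 mm and 8.59 degrees, less where a joint would pass 70% of its speed; a pose out of reach is approached as far as the arm can. A call with a gripper value outside its range is refused whole. The fingers move at their own pace and stop on an object; FORCE is the grip in N (left out, the last holds). Time passes only in rows, so rows that repeat a pose let the fingers close. It gives the time, the measured TCP pose, the force and the opening at its end, in the units of the state.
- robot.observe(): the state, without advancing time (a new reading comes with each control period).
- robot.read_camera(name): name is "scene" or "top" or "wrist"; returns the picture (384x512x3 uint8, red, green, blue); there is no depth.
- robot.camera_params(name): a dict with "camera_matrix" (3x3 intrinsics, pixels), "R" (3x3) and "t" (3): a world point X has camera coordinates R X + t. Camera axes: x right, y down, z forward; pixel columns grow to the right and rows downward; lengths in m; the calibration is good to about 2 mm. A picture is of the moment at which its call begins: read the wrist's pose just before it. camera_params takes no time and is no camera call; for the wrist camera it gives the pose at the moment of the call.
- robot.hand_in(): hands the job in, once; it reports no verdict.
Trained networks look in the newest picture that a camera, given by its name, has taken for a name from the list of things; names that differ only in an ending like _2 or _b are one class to them, and where a whole thing is asked for, a point or a joint stands for the part that bears it (a point fixed in the world has none). Each returns a list of dicts, best first, with "score" (0 to 1); they miss things now and then, are a little off and sometimes report something else, mostly with a low value. They report only what shows in the picture. A call takes as long as a camera call.
- robot.look_for(camera, label): "centre" ([x, y, z] in m, in the coordinates of the camera as it stood for that picture, good to about 4 mm: the middle of the surface that is visible of it).
- robot.masks_of(camera, label): "mask" (384x512 bool, what is visible of it).
The state is a dict: "time": time; "qpos": joint angles; "qvel": joint speeds; "joint_efforts": joint torques, N m; "tool_pos": TCP position; "tool_rot": TCP orientation; "contact_force": force on the tool from outside, world axes, zero at the start; "torque": the same for the moment, N m; "opening": finger opening in m.
Only numpy, scipy, OpenCV 4.12 (cv2) and the standard library are available. Lean on these libraries where they do the work, as an engineer would, in place of code of your own. Each camera call takes 0.05 s, during which the arm holds its last target.

TASK

Swing the camera arm out clear of the black stage plate, then, with the plate still empty, turn its two foot screws until the bubble of each of its two vials sits between that vial's black lines. Then lay every chamber slide that is out on the bench on the plate, one to a lane, lid up, lengthwise in its lane and inside the white lines, and after the last one swing the camera arm back over the plate as far as it goes. Leave the plate level and do not disturb the other things on the bench.

Things in the scene. Friction and masses are not known exactly. Their poses are not given: they have to be found in the camera images.
- stand: grey imaging stand, fixed; origin on the bench under the plate's centre, x away from the robot, y left (turned up to 0.12 rad), z up; offsets below in this frame, mm. Base board 250 x 360. Black plate 225 (x) x 335 (y) x 10, top face 45 up, on a fixed foot far left (85, 135) and foot screws far right (85, -135) and near left (-85, 135). Post, 28 diameter, 310 high, at (90, 235): the camera arm's axis
- lanes (a point): centre of the plate's top face, axes as the stand's (they tilt with the plate, under 0.03 rad). White lines mark a rectangle 120 (x) x 216 mm (y) split into four lanes, each 120 long (x) and 54 wide (y); lane centres at y = -81, -27, 27, 81 mm, x = 0
- vial_far (a point): middle of the tube vial (90 x 24 x 11 mm) on the plate's far edge at (90, 0), lying along y; two black lines across it, 10.8 mm either side of the middle. Axes as the stand's
- bubble_far_mid (a point): middle of the bubble in the far vial (white, 14 mm long along y). It moves along y towards the plate's higher side, up to 13 mm, and is between the lines within about 3 mm of vial_far
- vial_side (a point): middle of a like vial on the plate's right edge at (-45, -143), lying along x, with lines 10.8 mm either side
- bubble_side_mid (a point): middle of the bubble in the side vial (white, 14 mm long along x); it moves along x towards the higher side, up to 12 mm
- screw_right_grip (a point): far right foot screw: steel wing bar 60 mm long (along this x), 14 thick, 28 high, turning about an upright axis through this point, 76 mm above the bench, 17 mm gap below the bar. The bar does not rise. Clockwise from above moves the far vial's bubble to the stand's -y, 5 mm per rad (raises this corner). About 0.1 N m; turns 2.7 rad either way from level; stays put
- screw_left_grip (a point): near left foot screw, the same bar, heights, travel and friction. Clockwise from above moves the side vial's bubble to the stand's -x (towards the robot), 5 mm per rad (raises this corner). Each screw moves only its own bubble
- boom (a joint): swing of the camera arm about its post, rad: 0 (end stop) with the camera over the plate's middle, growing clockwise from above as it swings over the side nearest the robot to the left; 1.9 at the far stop; clear of the plate from 1.3. Stays where left; friction 0.2 N m (1.2 N at the handle)
- boom_handle (a point): mid-height of the upright black round handle on top of the camera arm: 22 mm diameter, from 253 to 313 mm above the bench, 170 mm from the post axis; x points along the arm, away from the post. The arm is a bar 22 mm wide, its top 253 up; the camera's box (50 mm wide, top 298 up) begins 57 mm further out than the handle's axis
- camera_mid (a point): middle of the underside of the camera's ring light (86 mm across, 174 mm above the bench), 252 mm from the post axis
- slide1: chamber slide: glass slide 72 x 28 x 4 mm with a white lidded chamber 62 x 26 x 16 mm on it, 20 mm high in all, 50 g. Origin at the centre of the underside, x along its length, z up through the lid. Two to four of the four are present, lying flat on the bench to the robot's right; absent ones read None
- slide2: chamber slide: glass slide 72 x 28 x 4 mm with a white lidded chamber 62 x 26 x 16 mm on it, 20 mm high in all, 50 g. Origin at the centre of the underside, x along its length, z up through the lid. Two to four of the four are present, lying flat on the bench to the robot's right; absent ones read None
- slide3: chamber slide: glass slide 72 x 28 x 4 mm with a white lidded chamber 62 x 26 x 16 mm on it, 20 mm high in all, 50 g. Origin at the centre of the underside, x along its length, z up through the lid. Two to four of the four are present, lying flat on the bench to the robot's right; absent ones read None
- slide4: chamber slide: glass slide 72 x 28 x 4 mm with a white lidded chamber 62 x 26 x 16 mm on it, 20 mm high in all, 50 g. Origin at the centre of the underside, x along its length, z up through the lid. Two to four of the four are present, lying flat on the bench to the robot's right; absent ones read None
- beaker: bystander: glass beaker, 68 mm across, 85 high
- reagent: bystander: amber bottle, 60 mm across, 130 high
- marker: bystander: marker pen lying, 130 mm long (x), 16 thick
- tipbox: bystander: box 120 x 85 mm, 62 high
- pipette: bystander: hand pipette lying, 250 mm long (x), 26 thick
- forceps: bystander: steel forceps lying, 120 mm long (x), 8 thick
- slidebox: bystander: flat grey box 85 x 140 mm, 35 high
- dishes: bystander: stack of three shallow dishes, 90 mm across, 48 high

How it is judged:
On the way, in this order (a step that is already met when the one before it is completed fails the run):
1. camera arm swung clear of the plate (value of joint boom above 1.3 rad), for 0.2 s.
2. plate levelled (both bubbles between their lines) while empty, arm clear (y of bubble_far_mid in the frame of vial_far between -0.0035 and 0.0035 m and x of bubble_side_mid in the frame of vial_side between -0.0035 and 0.0035 m and value of joint boom above 1.3 rad and horizontal distance between each of slide1, slide2, slide3, slide4 and lanes above 0.13 m), for 0.3 s.
3. every slide that is present lies in a lane, arm still clear (x of slide1 in the frame of lanes between -0.025 and 0.025 m and z of slide1 in the frame of lanes between -0.006 and 0.006 m and angle between the x axis of each of slide1, slide2, slide3, slide4 and the x axis of lanes, either way round below 0.3 rad and angle between each of slide1, slide2, slide3, slide4's own z axis and vertical below 0.12 rad and (y of slide1 in the frame of lanes between -0.095 and -0.067 m or y of slide1 in the frame of lanes between -0.041 and -0.013 m or y of slide1 in the frame of lanes between 0.013 and 0.041 m or y of slide1 in the frame of lanes between 0.067 and 0.095 m) and x of slide2 in the frame of lanes between -0.025 and 0.025 m and z of slide2 in the frame of lanes between -0.006 and 0.006 m and (y of slide2 in the frame of lanes between -0.095 and -0.067 m or y of slide2 in the frame of lanes between -0.041 and -0.013 m or y of slide2 in the frame of lanes between 0.013 and 0.041 m or y of slide2 in the frame of lanes between 0.067 and 0.095 m) and x of slide3 in the frame of lanes between -0.025 and 0.025 m and z of slide3 in the frame of lanes between -0.006 and 0.006 m and (y of slide3 in the frame of lanes between -0.095 and -0.067 m or y of slide3 in the frame of lanes between -0.041 and -0.013 m or y of slide3 in the frame of lanes between 0.013 and 0.041 m or y of slide3 in the frame of lanes between 0.067 and 0.095 m) and x of slide4 in the frame of lanes between -0.025 and 0.025 m and z of slide4 in the frame of lanes between -0.006 and 0.006 m and (y of slide4 in the frame of lanes between -0.095 and -0.067 m or y of slide4 in the frame of lanes between -0.041 and -0.013 m or y of slide4 in the frame of lanes between 0.013 and 0.041 m or y of slide4 in the frame of lanes between 0.067 and 0.095 m) and value of joint boom above 1.3 rad), for 0.2 s.
4. camera arm swung back over the plate (horizontal distance between camera_mid and lanes below 0.03 m), for 0.2 s.
At the end, for the whole second after the job is handed in: each slide present lies flat, lid up, at rest in its own lane: centre within 14 mm of the lane's centre line and 25 mm of its middle, within 0.3 rad of its direction; each bubble within 3.5 mm of its vial's middle; camera within 30 mm of the point over the plate's middle (x of slide1 in the frame of lanes between -0.025 and 0.025 m and z of slide1 in the frame of lanes between -0.006 and 0.006 m and angle between the x axis of each of slide1, slide2, slide3, slide4 and the x axis of lanes, either way round below 0.3 rad and angle between each of slide1, slide2, slide3, slide4's own z axis and vertical below 0.12 rad and (y of slide1 in the frame of lanes between -0.095 and -0.067 m or y of slide1 in the frame of lanes between -0.041 and -0.013 m or y of slide1 in the frame of lanes between 0.013 and 0.041 m or y of slide1 in the frame of lanes between 0.067 and 0.095 m) and x of slide2 in the frame of lanes between -0.025 and 0.025 m and z of slide2 in the frame of lanes between -0.006 and 0.006 m and (y of slide2 in the frame of lanes between -0.095 and -0.067 m or y of slide2 in the frame of lanes between -0.041 and -0.013 m or y of slide2 in the frame of lanes between 0.013 and 0.041 m or y of slide2 in the frame of lanes between 0.067 and 0.095 m) and x of slide3 in the frame of lanes between -0.025 and 0.025 m and z of slide3 in the frame of lanes between -0.006 and 0.006 m and (y of slide3 in the frame of lanes between -0.095 and -0.067 m or y of slide3 in the frame of lanes between -0.041 and -0.013 m or y of slide3 in the frame of lanes between 0.013 and 0.041 m or y of slide3 in the frame of lanes between 0.067 and 0.095 m) and x of slide4 in the frame of lanes between -0.025 and 0.025 m and z of slide4 in the frame of lanes between -0.006 and 0.006 m and (y of slide4 in the frame of lanes between -0.095 and -0.067 m or y of slide4 in the frame of lanes between -0.041 and -0.013 m or y of slide4 in the frame of lanes between 0.013 and 0.041 m or y of slide4 in the frame of lanes between 0.067 and 0.095 m) and linear speed of each of slide1, slide2, slide3, slide4 below 0.03 m/s and y of bubble_far_mid in the frame of vial_far between -0.0035 and 0.0035 m and x of bubble_side_mid in the frame of vial_side between -0.0035 and 0.0035 m and horizontal distance between camera_mid and lanes below 0.03 m); the robot touches nothing.
It fails at once if a bystander is moved more than 4 cm (distance of any of beaker, reagent, marker, tipbox, pipette, forceps, slidebox, dishes from where it was at the start of the episode above 0.04 m).
Of slide1, slide2, slide3, slide4 only 2 to 4 are there at a start; the rules pass over those that are not, and their reading is None.
At some moment in a run one of slide1, slide2, slide3, slide4 may be knocked a few centimetres aside while the robot is not near it.
Once in a run the grip may slacken for a moment while it holds something.
It also fails if it takes over 210 s, if anything falls off the work surface, if the arm or the gripper's body presses on something with over 40 N, if the wrist force passes 120 N, or if a joint passes its speed limit or range.

## Working session

There is one attempt and no reset: what is moved stays moved. The work goes in short steps, Python scripts to look and compute and a shell command to move; the robot and the scene stay as the last step left them, time stands still between calls to the robot, and variables do not carry over. Pictures are saved under pics/ and viewed, and the job is handed in when it is done.

```bash
ls -la; mkdir -p pics
cat > h.py <<'E'
import numpy as np, cv2, json
from cell import robot
def snap(cam,name,scale=1.5):
    im=robot.read_camera(cam)
    b=cv2.cvtColor(im,cv2.COLOR_RGB2BGR)
    b=cv2.resize(b,None,fx=scale,fy=scale,interpolation=cv2.INTER_CUBIC)
    cv2.imwrite('pics/%s.png'%name,b)
    return im
E
python3 - <<'E'
from h import *
s=robot.observe(); print(s)
for c in ['scene','top','wrist']:
    snap(c,c+'0'); p=robot.camera_params(c); print(c,p['camera_matrix'].tolist(),(-p['R'].T@p['t']).round(3),p['R'].round(3).tolist())
E
```

```text
total 12
drwxr-xr-x  3 agent agent 4096 Dec  7 05:31 .
drwxr-xr-x 23 root  root  4096 Dec  7 05:31 ..
drwxr-xr-x  2 agent agent 4096 Dec  7 05:31 pics
{'time': 0.0, 'qpos': array([ 1.10001371e+00,  3.42719360e-01,  1.52500645e+00,  2.05006025e-10,
        1.27540968e+00, -1.46010855e-01]), 'qvel': array([ 0.00050066,  0.00195388,  0.00032706,  0.00091974, -0.00130986,
       -0.00082912]), 'joint_efforts': array([-2.88789033e-04, -4.31228793e+01, -2.44219315e+01,  7.17765070e-02,
        5.58810204e-02, -7.15042916e-05]), 'tool_pos': array([0.16733148, 0.4972136 , 0.24005039]), 'tool_rot': array([-3.14006623e+00, -2.24471254e-04,  2.81682072e+00]), 'contact_force': array([ 0.32733472, -0.73214753,  0.54580803]), 'torque': array([-0.00476148,  0.05081206, -0.02187965]), 'opening': 0.09228956599170156}
scene [[484.6578674083623, 0.0, 269.64995683722543], [0.0, 484.6578674083623, 188.36777158215133], [0.0, 0.0, 1.0]] [1.273 0.764 1.164] [[-0.752, 0.659, 0.001], [0.439, 0.502, -0.745], [-0.491, -0.56, -0.667]]
top [[483.2722693642118, 0.0, 253.24844761766033], [0.0, 483.2722693642118, 194.97512198417547], [0.0, 0.0, 1.0]] [ 0.366 -0.045  1.62 ] [[0.005, -1.0, 0.016], [-0.993, -0.007, -0.12], [0.12, -0.016, -0.993]]
wrist [[304.25320048305264, 0.0, 261.4429133945401], [0.0, 304.25320048305264, 189.69785933450447], [0.0, 0.0, 1.0]] [0.103 0.52  0.383] [[0.32, 0.948, -0.002], [0.916, -0.309, 0.256], [0.242, -0.083, -0.967]]
```

View pics/top0.png

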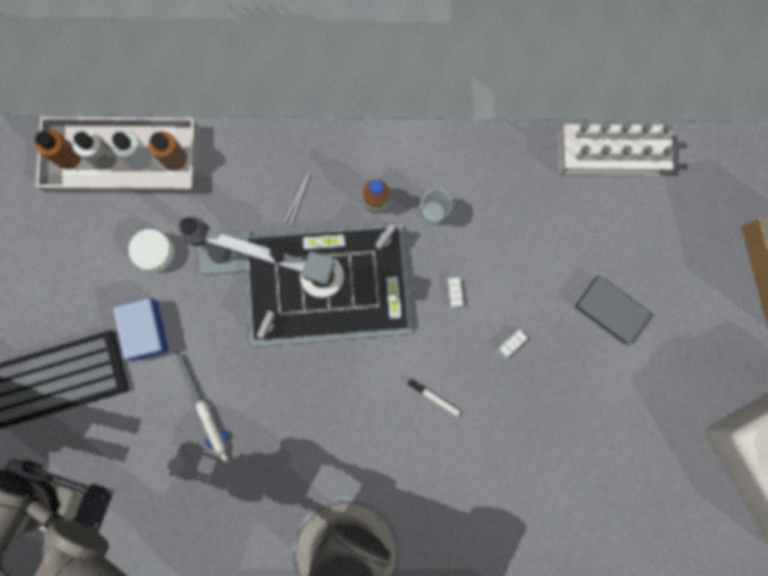

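View pics/scene0.png

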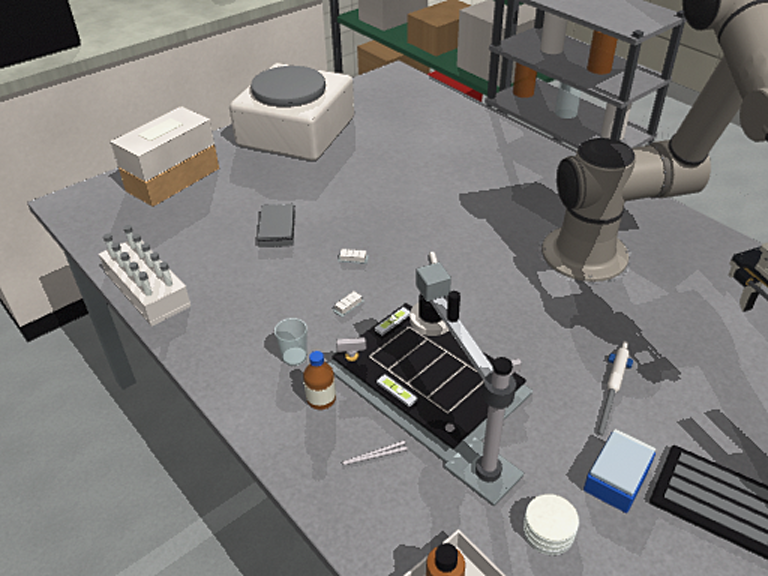

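View pics/wrist0.png

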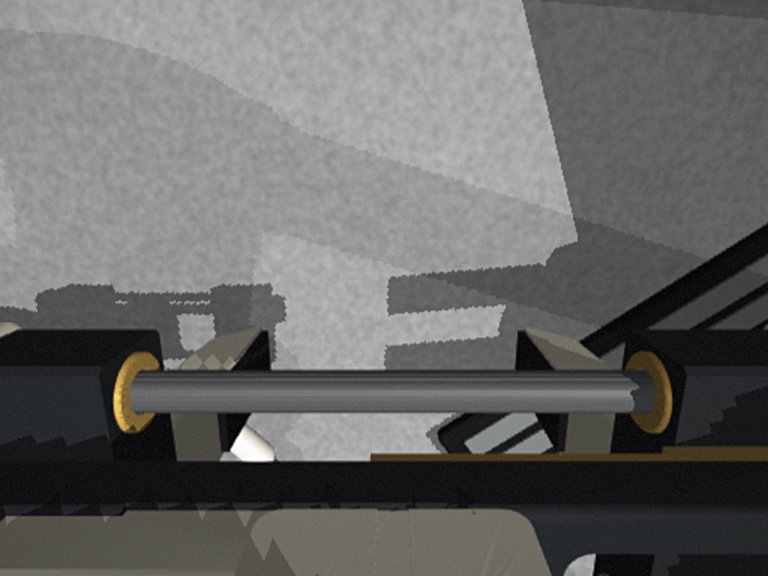

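```bash
cat >> h.py <<'E'
def cam2w(cam,p,par=None):
    par=par or robot.camera_params(cam); return par['R'].T@(np.asarray(p)-par['t'])
def pix2w(cam,uv,z,par=None):
    par=par or robot.camera_params(cam)
    K=par['camera_matrix'];R=par['R'];t=par['t']
    d=R.T@np.linalg.solve(K,[uv[0],uv[1],1]); c=-R.T@t
    return c+d*(z-c[2])/d[2]
def w2pix(cam,X,par=None):
    par=par or robot.camera_params(cam)
    q=par['camera_matrix']@(par['R']@np.asarray(X)+par['t']); return q[:2]/q[2]
E
python3 - <<'E'
from h import *
for c in ['top','scene']:
  robot.read_camera(c)
  for n in ['stand','vial_far','vial_side','bubble_far_mid','bubble_side_mid','screw_right_grip','screw_left_grip','boom_handle','camera_mid','slide1','beaker','reagent','marker','tipbox','pipette','slidebox','dishes','forceps']:
    r=robot.look_for(c,n)
    print(c,n,[(round(d['score'],2),cam2w(c,d['centre']).round(3).tolist(),w2pix(c,cam2w(c,d['centre'])).round().tolist()) for d in r if d['score']>.25][:4])
print(robot.observe()['time'])
E
```

```text
top stand [(0.94, [0.581, 0.065, 0.045], [212.0, 187.0]), (0.61, [0.761, -0.058, 0.087], [250.0, 131.0]), (0.37, [0.527, -0.584, 0.037], [408.0, 205.0])]
top vial_far [(0.55, [0.564, 0.027, 0.039], [224.0, 193.0])]
top vial_side [(0.71, [0.562, 0.027, 0.041], [224.0, 193.0])]
top bubble_far_mid []
top bubble_side_mid [(0.35, [0.474, 0.443, 0.061], [94.0, 219.0])]
top screw_right_grip [(0.66, [0.675, -0.082, 0.087], [257.0, 157.0]), (0.66, [0.471, 0.445, 0.062], [93.0, 219.0])]
top screw_left_grip [(0.58, [0.478, 0.172, 0.095], [177.0, 217.0])]
top boom_handle [(0.61, [0.59, 0.095, 0.254], [197.0, 174.0]), (0.51, [0.762, -0.058, 0.087], [250.0, 130.0])]
top camera_mid [(0.69, [0.59, 0.09, 0.254], [199.0, 174.0])]
top slide1 [(0.65, [0.757, -0.059, 0.089], [250.0, 132.0]), (0.51, [0.56, -0.232, 0.022], [302.0, 195.0]), (0.43, [0.453, -0.364, 0.02], [342.0, 227.0])]
top beaker [(0.71, [0.757, -0.192, 0.032], [290.0, 136.0])]
top reagent [(0.81, [0.759, -0.058, 0.087], [250.0, 131.0])]
top marker [(0.45, [0.333, -0.189, 0.012], [289.0, 263.0])]
top tipbox [(0.88, [0.472, 0.442, 0.06], [9
[... 1047 characters left out ...]
251.0]), (0.44, [0.572, -0.236, 0.015], [231.0, 202.0])]
scene beaker [(0.75, [0.754, -0.182, 0.053], [195.0, 228.0])]
scene reagent [(0.79, [0.787, -0.044, 0.075], [212.0, 254.0]), (0.52, [0.54, -0.571, 0.036], [184.0, 149.0]), (0.36, [0.682, -0.073, 0.083], [234.0, 229.0])]
scene marker []
scene tipbox [(0.6, [0.501, 0.457, 0.059], [412.0, 313.0])]
scene pipette [(0.93, [0.286, 0.308, 0.018], [412.0, 250.0])]
scene slidebox [(0.76, [0.539, -0.571, 0.036], [184.0, 149.0]), (0.39, [0.633, 0.107, 0.042], [286.0, 265.0])]
scene dishes [(0.71, [0.667, 0.445, 0.051], [367.0, 349.0]), (0.68, [0.788, -0.042, 0.076], [213.0, 254.0])]
scene forceps [(0.7, [0.774, 0.126, 0.005], [253.0, 302.0])]
2.05
```

Run:
```python
from h import *
def crop(cam,x0,y0,x1,y1,name,s):
    im=robot.read_camera(cam)[y0:y1,x0:x1]
    cv2.imwrite('pics/%s.png'%name,cv2.resize(cv2.cvtColor(im,cv2.COLOR_RGB2BGR),None,fx=s,fy=s,interpolation=cv2.INTER_CUBIC))
crop('top',150,140,350,270,'tc0',4)
crop('scene',205,170,355,310,'sc0',4)
```

```text
(no output)
```

View pics/tc0.png

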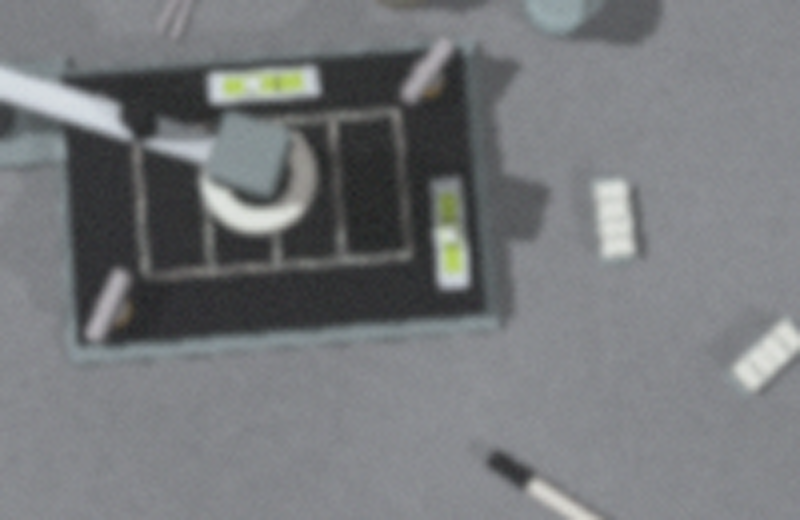

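View pics/sc0.png

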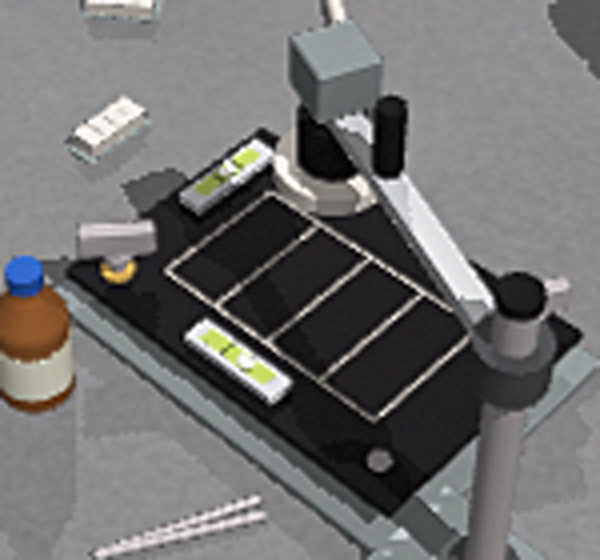

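Run:
```python
from h import *
from scipy.optimize import least_squares
pt={(60,-108):(398,110),(60+0,108):None,(-60,-108):(408,258),(-60,108):(145,275)}
obs=[('top',(60,-108),(398,110)),('top',(-60,-108),(408,258)),('top',(-60,108),(145,275)),('top',(60,108),(135,142)),
('scene',(60,-108),(168,270)),('scene',(60,108),(375,415)),('scene',(-60,-108),(270,195)),]
off={'top':(150,140),'scene':(205,170)}
P={c:robot.camera_params(c) for c in off}
def world(s,p,z):
    x,y,a=s; return np.array([x+np.cos(a)*p[0]/1e3-np.sin(a)*p[1]/1e3,y+np.sin(a)*p[0]/1e3+np.cos(a)*p[1]/1e3,z])
def res(s,cams):
    r=[]
    for c,p,q in obs:
        if c in cams:
            uv=np.array(q)/4+np.array(off[c])-0.375
            r+=list(w2pix(c,world(s,p,0.045),P[c])-uv)
    return r
for cams in (['top'],['scene'],['top','scene']):
    f=least_squares(res,[.578,.048,.1],args=(cams,)); print(cams,f.x.round(4),np.round(f.fun,1))
s=f.x
print('screwR',world(s,(85,-135),.076),'screwL',world(s,(-85,135),.076),'post',world(s,(90,235),.3))
# handle
h=pix2w('top',np.array([138,112])/4+[150,140],.313); print('handle top',h)
hs=pix2w('scene',np.array([391,102])/4+[205,170],.313); print('handle scene',hs)
post=world(s,(90,235),.3)
for v in (h,hs):
    d=(v-post)[:2]; print(np.hypot(*d),np.arctan2(d[1],d[0]))
# bars top
for nm,a,b,z in [('R',(446,45),(408,98),.09),('L',(122,272),(93,335),.09)]:
    A=pix2w('top',np.array(a)/4+off['top'],z);B=pix2w('top',np.array(b)/4+off['top'],z);d=A-B
    print('bar',nm,((A+B)/2).round(3),np.linalg.norm(d),np.arctan2(d[1],d[0]))
# slides
for q in [(616,220),(768,355)]: print(pix2w('top',np.array(q)/4+off['top'],.02))
# camera angle
for v in [(270,155)]:
    print('cam',pix2w('top',np.array(v)/4+off['top'],.298))
```

```text
['top'] [0.5761 0.0477 0.0966] [-0.5  0.7  0.3 -0.4  0.2  1.3 -0.1 -1.6]
['scene'] [0.583  0.0478 0.1035] [-0.6 -0.2  0.6  1.3 -0.  -1.5]
['top', 'scene'] [0.5789 0.0473 0.1017] [-0.5 -0.3  0.5 -1.4  0.4  0.6  0.  -2.3  0.3 -1.   1.4  0.5  0.9 -2.2]
screwR [ 0.67718979 -0.07832144  0.076     ] screwL [0.48064659 0.17301652 0.076     ] post [0.64458527 0.29027311 0.3       ]
handle top [0.59663737 0.12310482 0.313     ]
handle scene [0.6001262  0.12696266 0.313     ]
0.17390871160313712 -1.8501218070348884
0.16925399329458873 -1.8365915348788784
bar R [ 0.671 -0.08   0.09 ] 0.05318528048580483 -0.6091916233136233
bar L [0.482 0.173 0.09 ] 0.054589082180129984 -0.4091490353118807
[ 0.55987308 -0.23963856  0.02      ]
[ 0.44791441 -0.36505827  0.02      ]
cam [0.56984325 0.03336436 0.298     ]
```

```bash
cat >> h.py <<'E'
from scipy.spatial.transform import Rotation as Ro
S=(0.5795,0.0474,0.1017)
def st(px,py,z=0.045,s=S):
    x,y,a=s; return np.array([x+np.cos(a)*px/1e3-np.sin(a)*py/1e3,y+np.sin(a)*px/1e3+np.cos(a)*py/1e3,z])
def go(x,y,z,psi):
    s=robot.observe(); p=s['tool_pos']; R=Ro.from_euler('xyz',s['tool_rot'])
    d=R.inv().apply(np.array([x,y,z])-p)*100
    T=Ro.from_euler('xyz',[np.pi,0,psi]); w=(R.inv()*T).as_rotvec(degrees=True)
    print('shift',d.round(2),'turn',w.round(2))
    return d,w
def stat():
    s=robot.observe(); print('t%.2f'%s['time'],'p',s['tool_pos'].round(4),'r',s['tool_rot'].round(3),'op %.4f'%s['opening'],'f',s['contact_force'].round(1),'q',s['qpos'].round(2))
E
python3 - <<'E'
from h import *
stat(); go(.25,.45,.40,2.4); go(.6,.126,.40,1.30)
E
```

```text
t2.15 p [0.1675 0.4976 0.2407] r [3.142 0.    2.817] op 0.0918 f [-0.3 -0.6  0.1] q [ 1.1   0.34  1.52 -0.    1.28 -0.15]
shift [ -9.33  -1.87 -15.93] turn [ 0.    0.   23.88]
shift [-52.84 -21.41 -15.92] turn [ 1.000e-02 -0.000e+00  8.691e+01]
```

```bash
python3 -m creep '[[[0,0,-10,0,0,0,1],[-4,-2,-16,0,0,8,1],[-9,-4,-16,0,0,16,1],[-14,-6,-16,0,0,24,1],[-19,-8,-16,0,0,32,1],[-24,-10,-16,0,0,40,1],[-29,-12,-16,0,0,48,1],[-34,-14,-16,0,0,56,1]]]' 20
python3 - <<'E'
from h import *
stat();go(.6,.126,.40,1.30)
E
```

```text
time: 2.95
tool_pos: [0.398, 0.296, 0.3999]
tool_rot: [3.141, -0.0, 1.834]
contact_force: [0.1, 0.3, 1.2]
opening: 0.0918
t2.95 p [0.398  0.296  0.3999] r [ 3.141 -0.     1.834] op 0.0918 f [0.1 0.3 1.2] q [0.48 0.21 1.27 0.   1.66 0.22]
shift [-21.67  15.09  -0.  ] turn [ 0.05 -0.04 30.58]
```

```bash
python3 -m creep '[[[-4,3,0,0,0,6,1],[-8,6,0,0,0,12,1],[-12,9,0,0,0,18,1],[-16,11,0,0,0,24,1],[-19,13,0,0,0,30,1],[-21.7,15.1,0,0,0,30.6,1],[-21.7,15.1,0,0,0,30.6,1],[-21.7,15.1,0,0,0,30.6,1]]]'
python3 - <<'E'
from h import *
stat();go(.6,.126,.281,1.30)
snap('wrist','w1');
for n in ['boom_handle','screw_left_grip','vial_far']:
  print(n,[(round(d['score'],2),cam2w('wrist',d['centre']).round(3),w2pix('wrist',cam2w('wrist',d['centre'])).round()*1.5) for d in robot.look_for('wrist',n)][:2])
E
```

```text
time: 3.75
tool_pos: [0.6005, 0.1253, 0.3992]
tool_rot: [-3.141, -0.001, 1.299]
contact_force: [-0.3, 0.6, -0.3]
opening: 0.0918
t3.75 p [0.6005 0.1253 0.3992] r [-3.141e+00 -1.000e-03  1.299e+00] op 0.0918 f [-0.3  0.6 -0.3] q [0.08 0.47 0.91 0.   1.77 0.35]
shift [ 0.05 -0.05 11.82] turn [-0.04 -0.04 -0.07]
boom_handle [(0.66, array([0.607, 0.139, 0.251]), array([397.5, 252. ]))]
screw_left_grip [(0.88, array([0.486, 0.176, 0.089]), array([267., 219.]))]
vial_far [(0.75, array([0.595, 0.106, 0.047]), array([393., 249.]))]
```

View pics/w1.png

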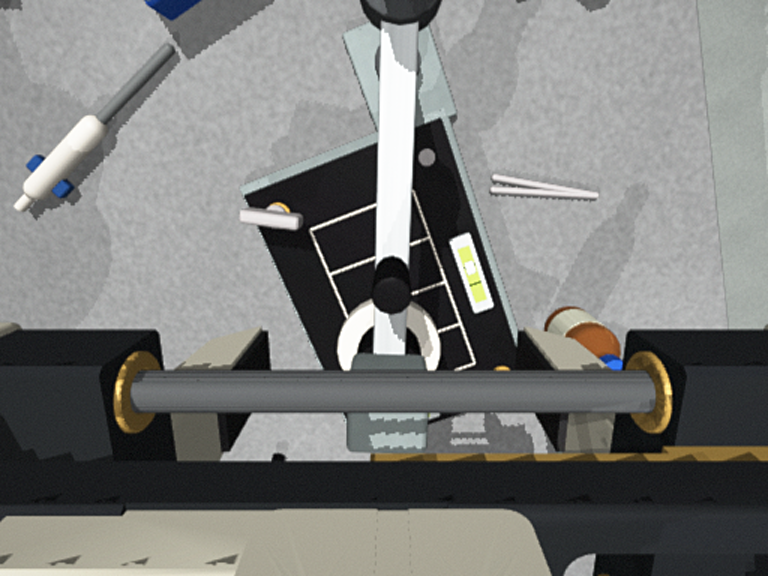

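Run:
```python
from h import *
print(pix2w('wrist',(261.3,195.5),.313)); print(pix2w('wrist',(261.3,179),.253), robot.camera_params('wrist')['R'].round(3))
```

```text
[0.60111687 0.12982745 0.313     ]
[0.60109149 0.12954826 0.253     ] [[ 0.964 -0.267  0.001]
 [-0.258 -0.932  0.255]
 [-0.067 -0.246 -0.967]]
```

```bash
python3 -m creep '[[[0.25,0,5,0,0,0,1],[0.25,0,9,0,0,0,1],[0.25,0,11.8,0,0,0,1],[0.25,0,11.8,0,0,0,1],[0.25,0,11.8,0,0,0,-1],[0.25,0,11.8,0,0,0,-1],[0.25,0,11.8,0,0,0,-1],[0.25,0,11.8,0,0,0,-1]]]' 15
python3 - <<'E'
from h import *
stat()
E
```

```text
time: 4.75
tool_pos: [0.6007, 0.1293, 0.2841]
tool_rot: [3.138, -0.002, 1.301]
contact_force: [-1.0, -0.9, -0.8]
opening: 0.0647
t4.75 p [0.6007 0.1293 0.2841] r [ 3.138e+00 -2.000e-03  1.301e+00] op 0.0647 f [-1.  -0.9 -0.8] q [0.09 0.48 1.18 0.   1.47 0.36]
```

```bash
python3 -m creep '[[[0,0,0.2,0,0,0,-1],[0,0,0.2,0,0,0,-1],[0,0,0.2,0,0,0,-1],[0,0,0.2,0,0,0,-1],[0,0,0.2,0,0,0,-1],[0,0,0.2,0,0,0,-1]]]' 15
python3 - <<'E'
from h import *
stat()
post=st(90,235)[:2]
s=robot.observe(); v=s['tool_pos'][:2]-post; a0=np.arctan2(v[1],v[0]); r=np.hypot(*v); print(post,r,a0)
R=Ro.from_euler('xyz',s['tool_rot']); p=s['tool_pos']
for k in range(1,9):
    a=a0-np.radians(6)*k
    q=np.r_[post+r*np.array([np.cos(a),np.sin(a)]),p[2]]
    print((R.inv().apply(q-p)*100).round(2),6*k)
E
```

```text
time: 5.35
tool_pos: [0.6008, 0.1293, 0.282]
tool_rot: [3.138, -0.002, 1.301]
contact_force: [0.3, 0.2, 0.3]
opening: 0.0217
t5.35 p [0.6008 0.1293 0.282 ] r [ 3.138e+00 -2.000e-03  1.301e+00] op 0.0217 f [0.3 0.2 0.3] q [0.09 0.48 1.19 0.   1.46 0.36]
[0.64517665 0.29032299] 0.16699692432016525 -1.8399054520650764
[ 0.09 -1.75 -0.01] 6
[ 0.36 -3.47 -0.01] 12
[ 0.82 -5.16 -0.02] 18
[ 1.44 -6.79 -0.02] 24
[ 2.24 -8.35 -0.02] 30
[ 3.19 -9.82 -0.03] 36
[  4.29 -11.18  -0.03] 42
[  5.52 -12.41  -0.03] 48
```

```bash
python3 -m creep '[[[0.1,-1.75,0,0,0,6,-1],[0.35,-3.5,0,0,0,12,-1],[0.8,-5.15,0,0,0,18,-1],[1.45,-6.8,0,0,0,24,-1],[2.25,-8.35,0,0,0,30,-1],[3.2,-9.8,0,0,0,36,-1],[4.3,-11.2,0,0,0,42,-1],[5.5,-12.4,0,0,0,48,-1]]]' 15
python3 - <<'E'
from h import *
stat()
post=st(90,235)[:2]
s=robot.observe(); v=s['tool_pos'][:2]-post; print(np.hypot(*v),np.arctan2(v[1],v[0]))
E
```

```text
time: 6.15
tool_pos: [0.499, 0.2174, 0.2822]
tool_rot: [3.14, -0.014, 0.459]
contact_force: [18.2, 6.2, -5.9]
opening: 0.0217
t6.15 p [0.499  0.2174 0.2822] r [ 3.14  -0.014  0.459] op 0.0217 f [18.2  6.2 -5.9] q [0.27 0.34 1.41 0.   1.38 1.38]
0.1634093158305756 -2.6786761702319657
```

```bash
python3 -m creep '[[[0.2,0,0,0,0,0,-1],[0.3,0,0,0,0,0,-1]]]' 15
python3 - <<'E'
from h import *
stat()
snap('scene','s1'); snap('wrist','w2')
E
```

```text
time: 6.35
tool_pos: [0.4988, 0.2188, 0.2821]
tool_rot: [3.141, -0.007, 0.461]
contact_force: [-13.7, -4.8, 5.9]
opening: 0.0217
t6.35 p [0.4988 0.2188 0.2821] r [ 3.141 -0.007  0.461] op 0.0217 f [-13.7  -4.8   5.9] q [0.27 0.35 1.4  0.   1.39 1.38]
```

View pics/w2.png

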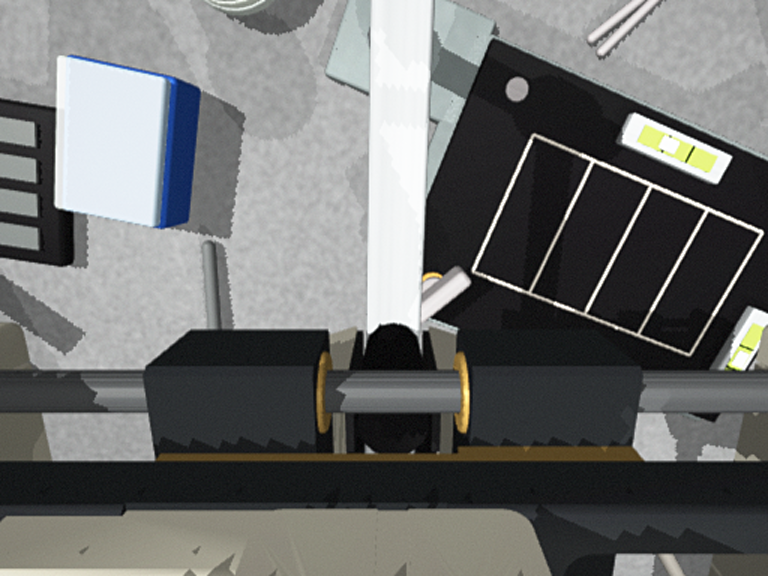

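View pics/s1.png

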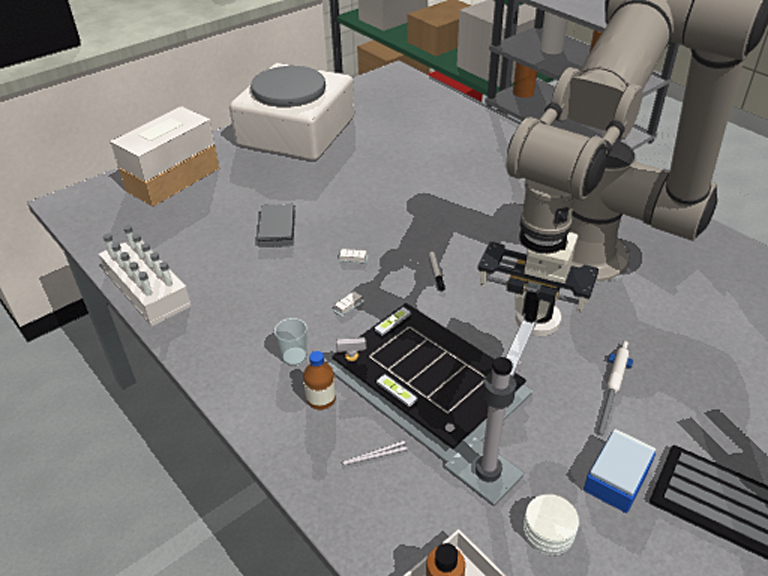

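Run:
```python
from h import *
post=np.array([.650,.2915])
s=robot.observe(); v=s['tool_pos'][:2]-post; a0=np.arctan2(v[1],v[0]); r=np.hypot(*v); print(post,r,a0)
R=Ro.from_euler('xyz',s['tool_rot']); p=s['tool_pos']
for k in range(1,9):
    a=a0-np.radians(6)*k
    q=np.r_[post+r*np.array([np.cos(a),np.sin(a)]),p[2]]
    print((R.inv().apply(q-p)*100).round(2),6*k, np.hypot(*q[:2]))
```

```text
[0.65   0.2915] 0.16778125694531315 -2.690599959933076
[ 0.11 -1.75  0.  ] 6 0.5452111887637963
[ 0.4  -3.48  0.  ] 12 0.5481248106499723
[ 0.87 -5.18  0.  ] 18 0.5533561952916937
[ 1.51 -6.81  0.01] 24 0.5607842010624179
[ 2.33 -8.37  0.01] 30 0.5702435094602754
[ 3.3  -9.83  0.02] 36 0.5815342474827656
[  4.41 -11.19   0.03] 42 0.5944322532851487
[  5.67 -12.42   0.04] 48 0.6086988982112813
```

```bash
python3 -m creep '[[[0,-1.75,0,0,0,6,-1],[0.3,-3.5,0,0,0,12,-1],[0.8,-5.2,0,0,0,18,-1],[1.4,-6.8,0,0,0,24,-1],[2.2,-8.4,0,0,0,30,-1],[3.2,-9.8,0,0,0,36,-1],[4.3,-11.2,0,0,0,42,-1],[5.6,-12.4,0,0,0,48,-1]]]' 8
python3 - <<'E'
from h import *
stat()
post=np.array([.650,.2915])
s=robot.observe(); v=s['tool_pos'][:2]-post; print(np.hypot(*v),np.arctan2(v[1],v[0]))
E
```

```text
time: 7.25
tool_pos: [0.4952, 0.354, 0.2823]
tool_rot: [-3.137, -0.008, -0.382]
contact_force: [5.9, -4.9, -1.5]
opening: 0.0219
t7.25 p [0.4952 0.354  0.2823] r [-3.137 -0.008 -0.382] op 0.0219 f [ 5.9 -4.9 -1.5] q [ 0.5   0.47  1.21 -0.    1.45  2.45]
0.1669002256125325 2.7577240576503956
```

```bash
python3 -m creep '[[[0,0,0,0,0,0,0.2],[0,0,0,0,0,0,0.2],[0,0,0,0,0,0,0.2],[0,0,-3,0,0,0,0.2],[0,0,-7,0,0,0,0.2],[0,0,-10,0,0,0,0],[0,0,-10,0,0,0,0],[0,0,-10,0,0,0,0]]]'
python3 - <<'E'
from h import *
stat()
go(.38,.0,.38,.1)
snap('scene','s2')
E
```

```text
time: 8.05
tool_pos: [0.4942, 0.3535, 0.3827]
tool_rot: [-3.137, -0.008, -0.382]
contact_force: [-0.1, -0.5, -1.1]
opening: 0.0464
t8.05 p [0.4942 0.3535 0.3827] r [-3.137 -0.008 -0.382] op 0.0464 f [-0.1 -0.5 -1.1] q [ 0.5   0.44  0.99 -0.    1.7   2.45]
shift [ 2.59 37.06  0.11] turn [ -0.16  -0.54 -27.64]
```

View pics/s2.png

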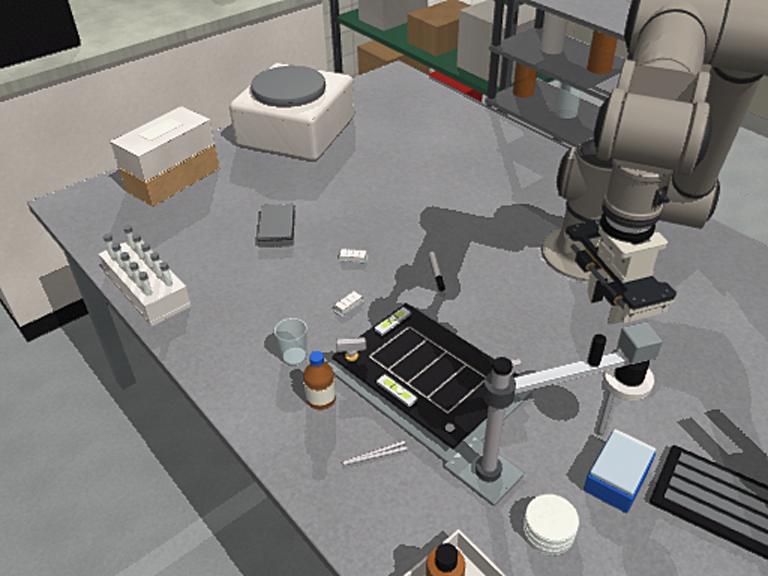

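```bash
python3 -m creep '[[[0,5,0,0,0,-4,0],[0,10,0,0,0,-8,0],[0,15,0,0,0,-12,0],[0,20,0,0,0,-16,0],[0,25,0,0,0,-20,0],[1,30,0,0,0,-24,0],[2,34,0,0,0,-27,0],[2,34,0,0,0,-27,0]]]'
python3 - <<'E'
from h import *
go(.53,.0,.26,.1)
E
```

```text
time: 8.9
tool_pos: [0.3842, 0.0265, 0.3793]
tool_rot: [3.14, -0.005, 0.084]
contact_force: [-0.1, 0.1, -0.3]
opening: 0.046
shift [14.25  3.84 12.01] turn [ 0.09 -0.27 -0.92]
```

```bash
python3 -m creep '[[[4,1,4,0,0,0,0],[8,2,8,0,0,0,0],[12,3,12,0,0,-1,0],[14.2,3.8,12,0,0,-1,0],[14.2,3.8,12,0,0,-1,0],[14.2,3.8,12,0,0,-1,0]]]'
python3 - <<'E'
from h import *
stat()
par=robot.camera_params('wrist')
snap('wrist','w3')
for n in ['vial_far','vial_side','bubble_far_mid','bubble_side_mid','screw_right_grip','screw_left_grip']:
  print(n,[(round(d['score'],2),cam2w('wrist',d['centre'],par).round(3),w2pix('wrist',cam2w('wrist',d['centre'],par),par).round()*1.5) for d in robot.look_for('wrist',n)][:2])
E
```

```text
time: 9.5
tool_pos: [0.5288, 0.0011, 0.2579]
tool_rot: [3.141, -0.0, 0.101]
contact_force: [-0.0, 1.4, 0.0]
opening: 0.046
t9.50 p [0.5288 0.0011 0.2579] r [ 3.141 -0.     0.101] op 0.0460 f [-0.   1.4  0. ] q [-0.14  0.34  1.48 -0.    1.32  1.33]
vial_far [(0.95, array([0.598, 0.046, 0.044]), array([342. , 157.5])), (0.3, array([ 0.571, -0.232,  0.02 ]), array([675. , 226.5]))]
vial_side [(0.84, array([0.597, 0.049, 0.042]), array([337.5, 159. ]))]
bubble_far_mid [(0.63, array([0.669, 0.063, 0.055]), array([322.5,  49.5]))]
bubble_side_mid [(0.63, array([ 0.548, -0.102,  0.051]), array([528. , 244.5])), (0.21, array([0.599, 0.054, 0.04 ]), array([333., 156.]))]
screw_right_grip [(0.74, array([ 0.681, -0.08 ,  0.088]), array([547.5,  40.5]))]
screw_left_grip [(0.86, array([0.488, 0.165, 0.088]), array([157.5, 300. ]))]
```

View pics/w3.png

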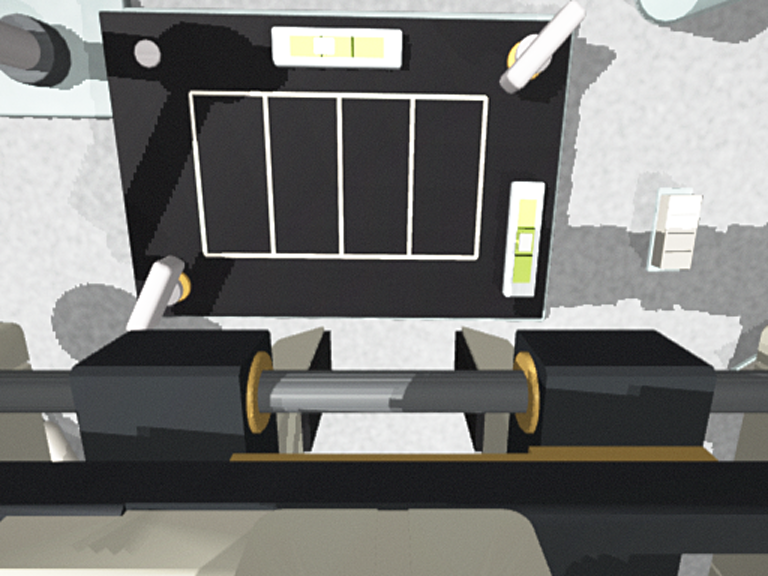

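Run:
```python
from h import *
im=robot.read_camera('wrist'); np.save('w3.npy',im)
b=cv2.cvtColor(im,cv2.COLOR_RGB2BGR)
a=cv2.resize(b[10:55,175:275],None,fx=7,fy=7,interpolation=cv2.INTER_CUBIC)
c=cv2.resize(b[115:205,325:370],None,fx=6,fy=6,interpolation=cv2.INTER_CUBIC)
W=np.zeros((600,700,3),np.uint8); cc=cv2.rotate(c,cv2.ROTATE_90_CLOCKWISE)
W[:a.shape[0],:a.shape[1]]=a; W[320:320+cc.shape[0],:cc.shape[1]]=cc
cv2.imwrite('pics/v3.png',W)
```

```text
(no output)
```

View pics/v3.png

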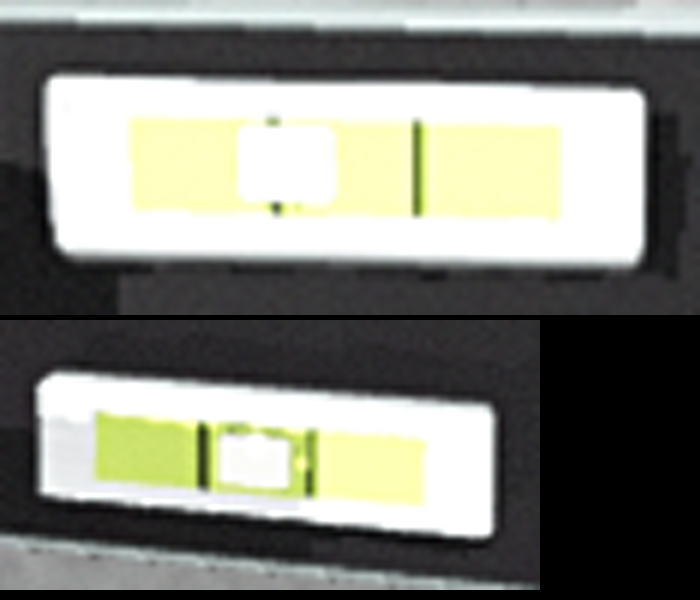

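Run:
```python
from h import *
from scipy.optimize import least_squares
par=robot.camera_params('wrist')
obs=[((60,108),(190.5,93.5)),((60,-108),(487,97)),((-60,-108),(479,259)),((-60,108),(206,255))]
def res(s):
    r=[]
    for p,q in obs: r+=list(w2pix('wrist',st(*p,.045,s),par)-(np.array(q)/1.5-0.17))
    return r
f=least_squares(res,S); print(f.x.round(4),f.fun.round(1)); s=f.x
print(st(85,-135,.076,s),st(-85,135,.076,s),st(90,235,.3,s))
# bars from masks
for n in ['screw_right_grip','screw_left_grip']:
    for d in robot.masks_of('wrist',n)[:1]:
        m=d['mask']; ys,xs=np.nonzero(m); print(n,d['score'],m.sum())
        c=cv2.minAreaRect(np.c_[xs,ys].astype(np.float32)); bx=cv2.boxPoints(c)
        P=np.array([pix2w('wrist',q,.083,par) for q in bx]); print((bx*1.5).round(0).tolist())
        e=[P[1]-P[0],P[2]-P[1]]; e=max(e,key=np.linalg.norm); print(P.mean(0).round(4),np.linalg.norm(e),np.arctan2(e[1],e[0]))
A=pix2w('wrist',np.array([577,8])/1.5,.09,par);B=pix2w('wrist',np.array([508,80])/1.5,.09,par)
print((A+B)/2,np.linalg.norm(A-B),np.arctan2(*(A-B)[1::-1]))
```

```text
[0.5843 0.0456 0.0899] [ 1.   0.2 -0.4  0.3 -1.3 -0.8  0.6 -0. ]
[ 0.68110755 -0.08123382  0.076     ] [0.48755269 0.17241262 0.076     ] [0.65286762 0.28772079 0.3       ]
screw_right_grip 0.68 1251
[[487.0, 77.0], [566.0, -2.0], [590.0, 23.0], [512.0, 102.0]]
[ 0.6785 -0.0786  0.083 ] 0.06547482166148846 -0.6992752605452455
screw_left_grip 0.77 1061
[[125.0, 327.0], [160.0, 251.0], [195.0, 267.0], [160.0, 344.0]]
[0.4878 0.1671 0.083 ] 0.06673927553951224 -0.42980535325416147
[ 0.68065499 -0.07858623  0.09      ] 0.05722933091870335 -0.6702884013550461
```

```bash
python3 - <<'E'
from h import *
go(.68,-.08,.20,2.46)
E
python3 -m creep '[[[1,1,0,0,0,-8,0],[3,2,0,0,0,-16,0],[5,3,0,0,0,-24,0],[7,4,0,0,0,-32,0],[9,5,0,0,0,-40,0],[11,6,0,0,0,-48,0],[13,7,0,0,0,-56,0],[14,8,0,0,0,-64,0]]]'
python3 - <<'E'
from h import *
go(.68,-.08,.20,2.46)
E
```

```text
shift [14.14  9.52  6.16] turn [ 4.4000e-01 -4.0000e-02 -1.3514e+02]
time: 10.8
tool_pos: [0.6778, -0.0652, 0.2611]
tool_rot: [3.136, -0.001, 1.224]
contact_force: [0.1, 0.2, -0.5]
opening: 0.0458
shift [-1.32  0.67  6.11] turn [  0.33   0.16 -70.8 ]
```

```bash
python3 -m creep '[[[-1,0.6,0,0,0,-8,0],[-1.3,0.7,0,0,0,-16,0],[-1.3,0.7,1,0,0,-24,0],[-1.3,0.7,2,0,0,-32,0],[-1.3,0.7,3,0,0,-40,0],[-1.3,0.7,4,0,0,-48,0],[-1.3,0.7,5,0.3,0,-56,0],[-1.3,0.7,6,0.3,0,-64,0]]]'
python3 - <<'E'
from h import *
stat()
go(.68,-.08,.086,2.46)
snap('wrist','w4')
E
```

```text
time: 11.6
tool_pos: [0.6803, -0.0799, 0.2007]
tool_rot: [-3.141, 0.002, 2.347]
contact_force: [-0.3, 0.2, -0.1]
opening: 0.046
t11.60 p [ 0.6803 -0.0799  0.2007] r [-3.141e+00  2.000e-03  2.347e+00] op 0.0460 f [-0.3  0.2 -0.1] q [-0.23  0.67  1.08 -0.    1.39 -1.  ]
shift [ 0.04 -0.02 11.47] turn [-0.05  0.12 -6.48]
```

View pics/w4.png

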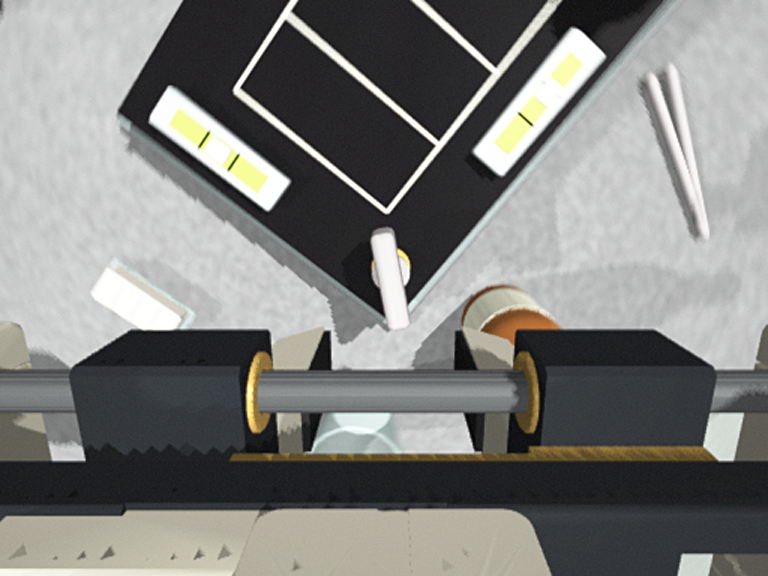

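Run:
```python
from h import *
A=pix2w('wrist',np.array([383,236])/1.5,.09);B=pix2w('wrist',np.array([398,320])/1.5,.09)
print((A+B)/2,np.linalg.norm(A-B),np.arctan2(*(A-B)[1::-1]))
```

```text
[ 0.67587906 -0.07658594  0.09      ] 0.0499062692947026 2.523965231344774
```

```bash
python3 -m creep '[[[0,0,3,0,0,-8,0],[0,0,7,0,0,-8,0],[0,0,10,0,0,-8,0],[0,0,11.4,0,0,-8,0],[0,0,11.4,0,0,-8,-1],[0,0,11.4,0,0,-8,-1],[0,0,11.4,0,0,-8,-1],[0,0,11.4,0,0,-8,-1]]]' 15
python3 - <<'E'
from h import *
stat()
E
```

```text
time: 12.45
tool_pos: [0.6803, -0.0801, 0.0867]
tool_rot: [-3.141, 0.002, 2.493]
contact_force: [-0.4, -0.2, -0.3]
opening: 0.0182
t12.45 p [ 0.6803 -0.0801  0.0867] r [-3.141e+00  2.000e-03  2.493e+00] op 0.0182 f [-0.4 -0.2 -0.3] q [-0.23  0.77  1.22 -0.    1.15 -1.15]
```

```bash
python3 -m creep '[[[0,0,0,0,0,0,-1],[0,0,0,0,0,0,-1],[0,0,0,0,0,5,-1],[0,0,0,0,0,10,-1],[0,0,0,0,0,15,-1],[0,0,0,0,0,20,-1],[0,0,0,0,0,25,-1]]]' 20
python3 - <<'E'
from h import *
stat(); print(robot.observe()['torque'])
E
```

```text
time: 13.15
tool_pos: [0.6793, -0.0812, 0.0867]
tool_rot: [-3.139, 0.002, 2.053]
contact_force: [-4.8, -4.2, -1.1]
opening: 0.0139
t13.15 p [ 0.6793 -0.0812  0.0867] r [-3.139e+00  2.000e-03  2.053e+00] op 0.0139 f [-4.8 -4.2 -1.1] q [-0.23  0.77  1.22 -0.    1.15 -0.71]
[-0.89971129  0.77263349  0.12629432]
```

```bash
python3 -m creep '[[[0,0,0,0,0,6,-1],[0,0,0,0,0,12,-1],[0,0,0,0,0,18,-1],[0,0,0,0,0,24,-1],[0,0,0,0,0,30,-1],[0,0,0,0,0,36,-1],[0,0,0,0,0,42,-1],[0,0,0,0,0,48,-1]]]' 20
python3 - <<'E'
from h import *
stat(); snap('wrist','w5'); snap('top','t5');
E
```

```text
time: 13.95
tool_pos: [0.6785, -0.0805, 0.0869]
tool_rot: [-3.139, 0.003, 1.211]
contact_force: [-4.0, 0.5, 0.2]
opening: 0.0139
t13.95 p [ 0.6785 -0.0805  0.0869] r [-3.139e+00  3.000e-03  1.211e+00] op 0.0139 f [-4.   0.5  0.2] q [-0.23  0.77  1.22 -0.    1.16  0.13]
```

View pics/w5.png

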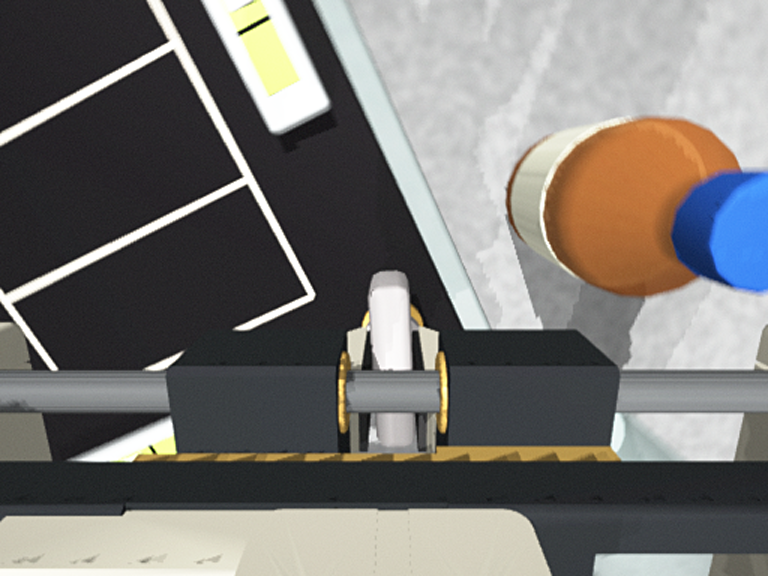

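```bash
python3 -m creep '[[[0,0,0,0,0,6,-1],[0,0,0,0,0,12,-1],[0,0,0,0,0,18,-1],[0,0,0,0,0,24,-1],[0,0,0,0,0,26,-1],[0,0,0,0,0,26,-1]]]' 20
python3 - <<'E'
from h import *
stat(); im=robot.read_camera('scene')
b=cv2.cvtColor(im,cv2.COLOR_RGB2BGR)
cv2.imwrite('pics/s5.png',cv2.resize(b[225:285,225:325],None,fx=7,fy=7,interpolation=cv2.INTER_CUBIC))
E
```

```text
time: 14.65
tool_pos: [0.6785, -0.0801, 0.087]
tool_rot: [-3.141, 0.004, 0.763]
contact_force: [-1.9, 0.2, -1.6]
opening: 0.0135
t14.65 p [ 0.6785 -0.0801  0.087 ] r [-3.141  0.004  0.763] op 0.0135 f [-1.9  0.2 -1.6] q [-0.23  0.77  1.22 -0.    1.16  0.58]
```

View pics/s5.png

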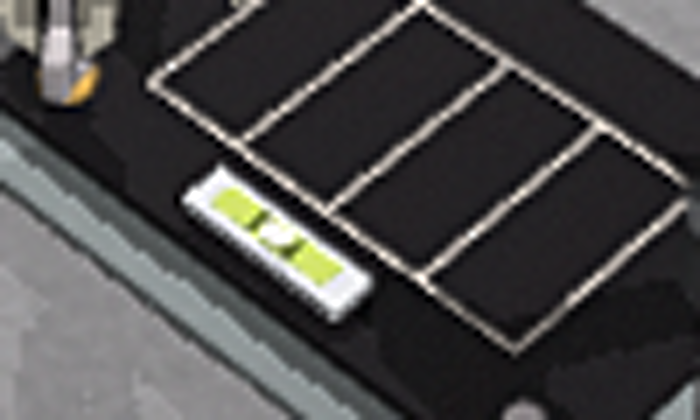

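Scene crop: the far bubble now sits between its two lines (about (275,235)). I'll release, rise, and check from the wrist.

```bash
python3 -m creep '[[[0,0,0,0,0,0,0],[0,0,0,0,0,0,0],[0,0,0,0,0,0,0],[0,0,0,0,0,0,0],[0,0,-4,0,0,0,0],[0,0,-8,0,0,0,0],[0,0,-12,0,0,0,0],[0,0,-15,0,0,0,0]]]'
python3 - <<'E'
from h import *
stat(); go(.53,-.03,.26,.1)
E
```

```text
time: 15.5
tool_pos: [0.6795, -0.0799, 0.2403]
tool_rot: [3.14, 0.002, 0.764]
contact_force: [1.0, 0.2, 0.1]
opening: 0.0457
t15.50 p [ 0.6795 -0.0799  0.2403] r [3.14e+00 2.00e-03 7.64e-01] op 0.0457 f [1.  0.2 0.1] q [-0.23  0.65  1.01 -0.    1.48  0.58]
shift [ -7.34 -13.94  -1.99] turn [ 0.14  0.04 38.04]
```

```bash
python3 -m creep '[[[-2,-4,-2,0,0,8,0],[-4,-8,-2,0,0,16,0],[-6,-12,-2,0,0,24,0],[-7.3,-14,-2,0,0,32,0],[-7.3,-14,-2,0,0,38,0],[-7.3,-14,-2,0,0,38,0],[-7.3,-14,-2,0,0,38,0]]]'
python3 - <<'E'
from h import *
stat(); im=snap('wrist','w6'); np.save('w6.npy',im)
E
```

```text
time: 16.2
tool_pos: [0.5303, -0.0294, 0.2603]
tool_rot: [3.139, -0.001, 0.104]
contact_force: [1.1, 0.1, 0.3]
opening: 0.0457
t16.20 p [ 0.5303 -0.0294  0.2603] r [ 3.139e+00 -1.000e-03  1.040e-01] op 0.0457 f [1.1 0.1 0.3] q [-0.2   0.34  1.47 -0.    1.33  1.27]
```

View pics/w6.png

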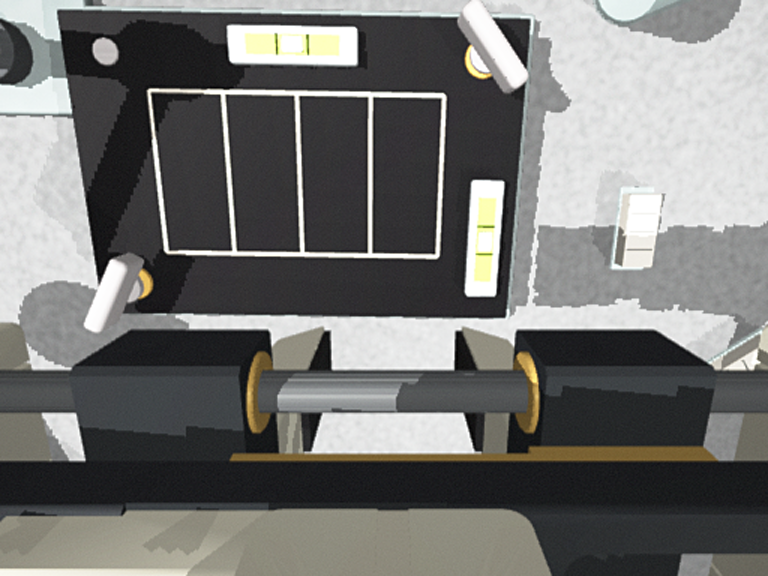

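Run:
```python
from h import *
from scipy.optimize import least_squares
b=cv2.cvtColor(np.load('w6.npy'),cv2.COLOR_RGB2BGR)
a=cv2.resize(b[10:50,145:245],None,fx=7,fy=7,interpolation=cv2.INTER_CUBIC)
c=cv2.resize(b[115:205,303:343],None,fx=7,fy=7,interpolation=cv2.INTER_CUBIC)
W=np.zeros((600,700,3),np.uint8); cc=cv2.rotate(c,cv2.ROTATE_90_CLOCKWISE)
W[:a.shape[0],:a.shape[1]]=a; W[300:300+cc.shape[0],:cc.shape[1]]=cc
cv2.imwrite('pics/v6.png',W)
par=robot.camera_params('wrist')
obs=[((60,108),(149.5,91)),((60,-108),(445,95.5)),((-60,-108),(438.5,257.5)),((-60,108),(165,253))]
def res(s):
    r=[]
    for p,q in obs: r+=list(w2pix('wrist',st(*p,.045,s),par)-(np.array(q)/1.5-0.17))
    return r
f=least_squares(res,S); print(f.x.round(4),f.fun.round(1)); s=f.x
```

```text
[0.5823 0.0464 0.0855] [-0.6 -0.3 -0.   0.5 -0.4 -0.2  1.1 -0.1]
```

View pics/v6.png

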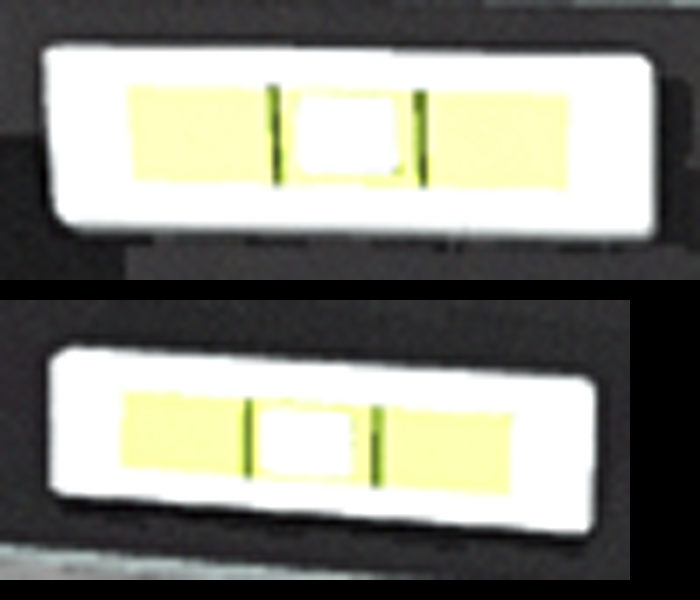

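```bash
python3 - <<'E'
from h import *
go(.44,-.29,.28,.1)
E
python3 -m creep '[[[-2,4,-2,0,0,0,0],[-4,8,-2,0,0,0,0],[-6,12,-2,0,0,0,0],[-8,16,-2,0,0,0,0],[-10,20,-2,0,0,0,0],[-11,24,-2,0,0,0,0],[-11.5,25,-2,0,0,0,0],[-11.5,25,-2,0,0,0,0]]]'
cat >> h.py <<'E'
def slides(z=.02,cam='wrist'):
    robot.read_camera(cam)
    par=robot.camera_params(cam)
    out=[]
    for d in robot.masks_of(cam,'slide1'):
        m=d['mask']
        ys,xs=np.nonzero(m)
        if len(xs)<40: continue
        P=np.array([pix2w(cam,q,.012,par)[:2] for q in cv2.boxPoints(cv2.minAreaRect(np.c_[xs,ys].astype(np.float32)))])
        W=np.array([pix2w(cam,q,.012,par)[:2] for q in np.c_[xs,ys]])
        c,sz,ang=cv2.minAreaRect((W*1000).astype(np.float32)); 
        bx=cv2.boxPoints((c,sz,ang)); e=max([bx[1]-bx[0],bx[2]-bx[1]],key=np.linalg.norm)
        yaw=np.arctan2(e[1],e[0])%np.pi
        print('%s score %.2f c %s size %s yaw %.3f pix %s'%(cam,d['score'],np.round(c,1),np.round(sz,1),yaw,[xs.mean().round()*1.5,ys.mean().round()*1.5]))
E
python3 - <<'E'
from h import *
stat(); snap('wrist','w7'); slides()
E
```

```text
shift [-11.67  24.99  -1.93] turn [ 0.16 -0.02  0.19]
time: 17.05
tool_pos: [0.4413, -0.2915, 0.28]
tool_rot: [3.14, 0.0, 0.102]
contact_force: [-0.1, 0.5, -0.5]
opening: 0.0457
t17.05 p [ 0.4413 -0.2915  0.28  ] r [3.14  0.    0.102] op 0.0457 f [-0.1  0.5 -0.5] q [-0.73  0.32  1.44 -0.    1.37  0.74]
wrist score 0.79 c [ 454.2 -363.2] size [31.8 71.3] yaw 2.305 pix [np.float64(474.0), np.float64(237.0)]
wrist score 0.73 c [ 565.8 -237.8] size [70.2 28.6] yaw 0.099 pix [np.float64(346.5), np.float64(90.0)]
```

View pics/w7.png

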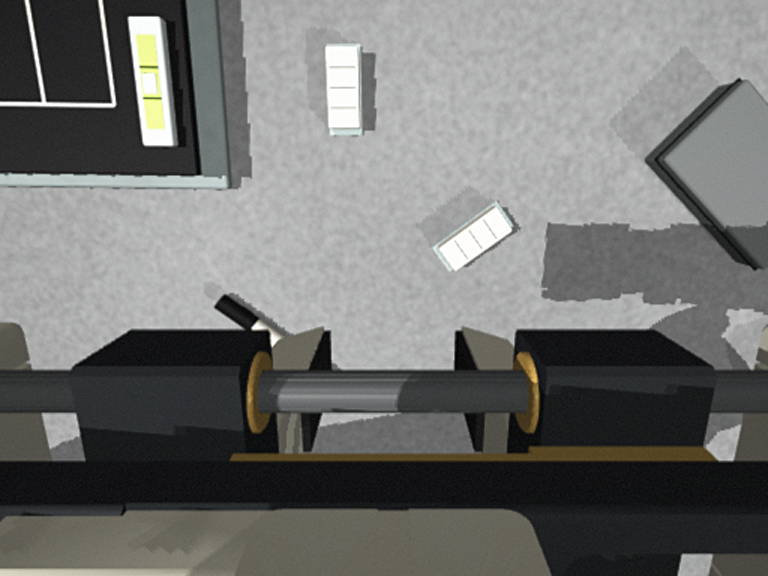

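```bash
python3 -m creep '[[[4,-2,4,0,0,0,0.1],[8,-4,8,0,0,0,0.1],[12.3,-6.2,12,0,0,0,0.1],[12.9,-6.6,16,0,0,0,0.1],[12.9,-6.6,18,0,0,0,0.1],[12.9,-6.6,18,0,0,0,0.1]]]'
python3 - <<'E'
from h import *
stat(); go(.5658,-.2378,.021,.10); snap('wrist','w8')
E
```

```text
time: 17.8
tool_pos: [0.5618, -0.2054, 0.0952]
tool_rot: [-3.137, 0.008, 0.11]
contact_force: [-0.8, 0.6, -0.5]
opening: 0.05
t17.80 p [ 0.5618 -0.2054  0.0952] r [-3.137  0.008  0.11 ] op 0.0500 f [-0.8  0.6 -0.5] q [-0.48  0.62  1.49 -0.    1.04  0.98]
shift [0.1  3.29 7.41] turn [-0.25  0.49  0.55]
```

View pics/w8.png

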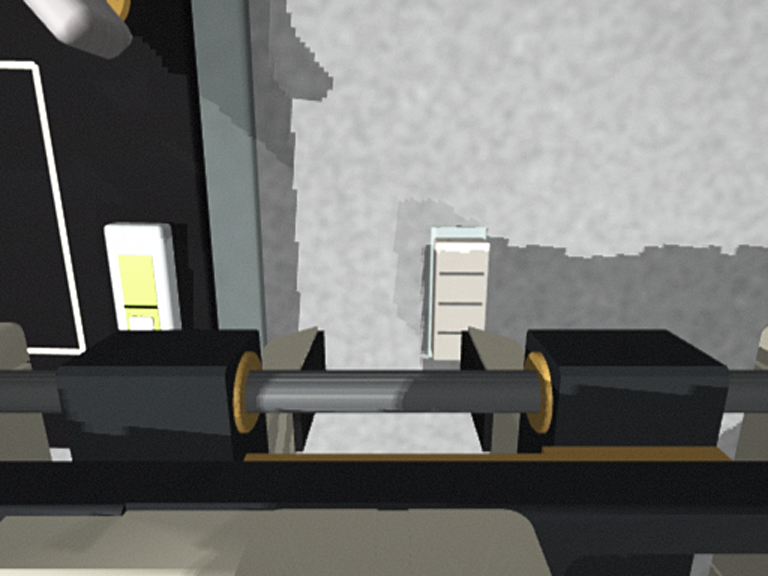

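```bash
python3 -m creep '[[[0,1.5,0,0,0,0.5,0.2],[0,3.3,0,-0.2,0.5,0.5,0.2],[0,3.3,0,-0.2,0.5,0.5,0.2]]]'
python3 - <<'E'
from h import *
stat(); go(.5658,-.2378,.021,.10); slides(); snap('wrist','w9')
E
```

```text
time: 18.15
tool_pos: [0.5672, -0.2442, 0.101]
tool_rot: [3.136, -0.009, 0.097]
contact_force: [-0.1, -0.2, 0.2]
opening: 0.0552
t18.15 p [ 0.5672 -0.2442  0.101 ] r [ 3.136 -0.009  0.097] op 0.0552 f [-0.1 -0.2  0.2] q [-0.53  0.64  1.44  0.    1.05  0.94]
shift [-0.15 -0.7   7.99] turn [ 0.35 -0.5  -0.19]
wrist score 0.83 c [ 568.6 -236.7] size [70.7 27.5] yaw 0.095 pix [np.float64(379.5), np.float64(292.5)]
```

View pics/w9.png

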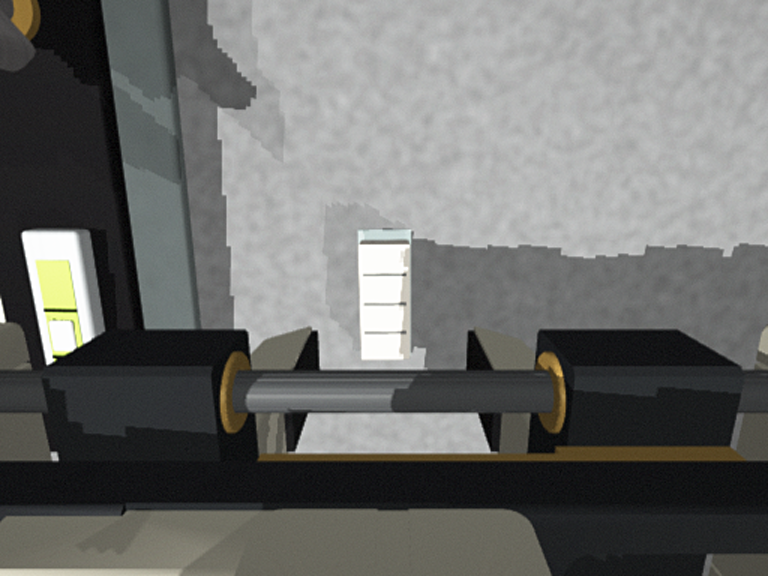

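```bash
python3 -m creep '[[[0,-0.7,3,0,0,0,0.2],[0,-0.75,6,0.3,-0.5,0,0.2],[0,-0.75,8,0.3,-0.5,0,0.2],[0,-0.75,8,0.3,-0.5,0,0.2],[0,-0.75,8,0.3,-0.5,0,-1],[0,-0.75,8,0.3,-0.5,0,-1],[0,-0.75,8,0.3,-0.5,0,-1],[0,-0.75,8,0.3,-0.5,0,-1]]]' 15
python3 - <<'E'
from h import *
stat()
E
```

```text
time: 19.1
tool_pos: [0.5667, -0.2343, 0.0208]
tool_rot: [-3.141, 0.001, 0.098]
contact_force: [0.5, -1.0, -0.5]
opening: 0.0277
t19.10 p [ 0.5667 -0.2343  0.0208] r [-3.141e+00  1.000e-03  9.800e-02] op 0.0277 f [ 0.5 -1.  -0.5] q [-0.52  0.74  1.5   0.    0.9   0.96]
```

```bash
python3 -m creep '[[[0,0,0,0,0,0,-1],[0,0,0,0,0,0,-1],[0,0,-2,0,0,0,-1],[0,0,-5,0,0,0,-1],[0,0,-9,0,0,0,-1],[0,0,-12,0,0,0,-1],[0,0,-12,0,0,0,-1]]]' 20
python3 - <<'E'
from h import *
import h
h.S=(.582,.0465,.093)
stat(); p=st(0,-81,0,h.S); print(p); go(p[0],p[1],.14,.093)
E
sed -i 's/^S=.*/S=(.582,.0465,.093)/' h.py; sed -i 's/s=S):/s=None):\n    s=s or S/' h.py; sed -n 20,32p h.py
```

```text
time: 19.8
tool_pos: [0.5691, -0.2356, 0.1459]
tool_rot: [3.137, -0.006, 0.098]
contact_force: [0.8, 0.0, -0.5]
opening: 0.0254
t19.80 p [ 0.5691 -0.2356  0.1459] r [ 3.137 -0.006  0.098] op 0.0254 f [ 0.8  0.  -0.5] q [-0.52  0.59  1.4   0.    1.15  0.96]
[ 0.58952215 -0.03414997  0.        ]
shift [  4.   -19.85   0.53] turn [ 0.24 -0.36  0.29]
S=(.582,.0465,.093)
def st(px,py,z=0.045,s=None):
    s=s or S
    x,y,a=s; return np.array([x+np.cos(a)*px/1e3-np.sin(a)*py/1e3,y+np.sin(a)*px/1e3+np.cos(a)*py/1e3,z])
def go(x,y,z,psi):
    s=robot.observe(); p=s['tool_pos']; R=Ro.from_euler('xyz',s['tool_rot'])
    d=R.inv().apply(np.array([x,y,z])-p)*100
    T=Ro.from_euler('xyz',[np.pi,0,psi]); w=(R.inv()*T).as_rotvec(degrees=True)
    print('shift',d.round(2),'turn',w.round(2))
    return d,w
def stat():
    s=robot.observe(); print('t%.2f'%s['time'],'p',s['tool_pos'].round(4),'r',s['tool_rot'].round(3),'op %.4f'%s['opening'],'f',s['contact_force'].round(1),'q',s['qpos'].round(2))
def slides(z=.02,cam='wrist'):
```

```bash
python3 -m creep '[[[1,-4,0,0,0,0,-1],[2,-8,0,0,0,0,-1],[3,-12,0,0,0,0,-1],[4,-16,0,0,0,0,-1],[4,-19,0,0,0,0,-1],[4,-19.9,0.5,0.2,-0.4,0.3,-1],[4,-19.9,0.5,0.2,-0.4,0.3,-1],[4,-19.9,0.5,0.2,-0.4,0.3,-1]]]' 20
python3 - <<'E'
from h import *
p=st(0,-81,0); stat(); go(p[0],p[1],.067,.093); snap('wrist','w10'); snap('scene','s10')
E
```

```text
time: 20.6
tool_pos: [0.5893, -0.0346, 0.1397]
tool_rot: [3.141, 0.002, 0.093]
contact_force: [0.1, 0.3, -0.3]
opening: 0.0259
t20.60 p [ 0.5893 -0.0346  0.1397] r [3.141e+00 2.000e-03 9.300e-02] op 0.0259 f [ 0.1  0.3 -0.3] q [-0.19  0.55  1.48 -0.    1.11  1.29]
shift [ 0.04 -0.05  7.27] turn [ 0.05  0.1  -0.03]
```

View pics/w10.png

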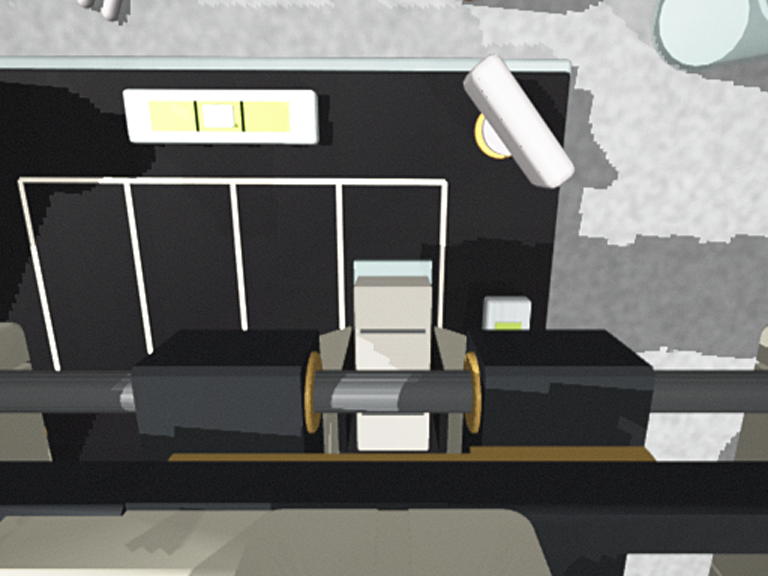

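View pics/s10.png

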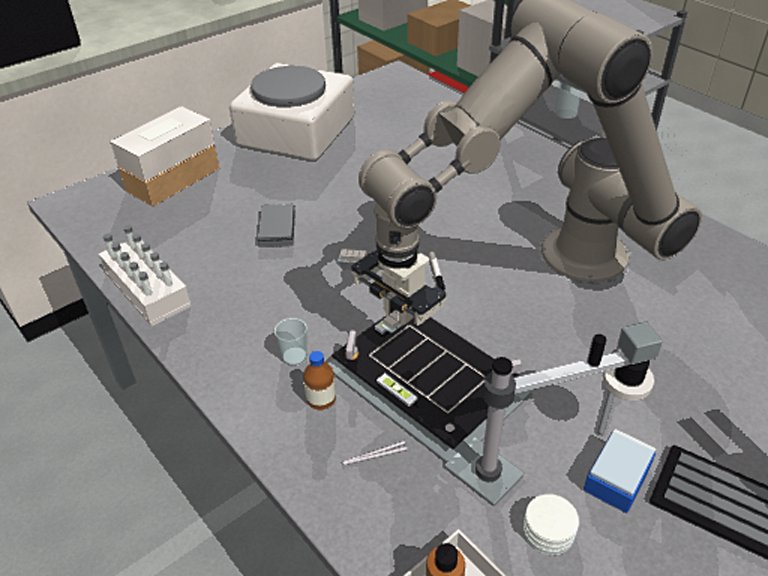

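```bash
python3 -m creep '[[[0,0,3,0,0,0,-1],[0,0,5,0,0,0,-1],[0,0,6.5,0,0,0,-1],[0,0,7,0,0,0,-1],[0,0,7.3,0,0,0,-1],[0,0,7.3,0,0,0,-1]]]' 20
python3 - <<'E'
from h import *
stat()
E
```

```text
time: 21.3
tool_pos: [0.5898, -0.0358, 0.0674]
tool_rot: [3.14, 0.0, 0.09]
contact_force: [-0.3, -0.3, 0.7]
opening: 0.0255
t21.30 p [ 0.5898 -0.0358  0.0674] r [3.14 0.   0.09] op 0.0255 f [-0.3 -0.3  0.7] q [-0.19  0.64  1.54 -0.    0.96  1.29]
```

```bash
python3 -m creep '[[[0,0,0.1,0,0,0,-1],[0,0,0.15,0,0,0,-0.2],[0,0,0.15,0,0,0,-0.1],[0,0,0.15,0,0,0,-0.1],[0,0,-3,0,0,0,-0.1],[0,0,-8,0,0,0,-0.1],[0,0,-13,0,0,0,-0.1],[0,0,-13,0,0,0,0]]]' 20
python3 - <<'E'
from h import *
stat(); go(.40,-.30,.25,.1)
E
```

```text
time: 22.1
tool_pos: [0.5934, -0.0362, 0.2053]
tool_rot: [3.136, -0.014, 0.091]
contact_force: [0.3, 0.2, 1.3]
opening: 0.0443
t22.10 p [ 0.5934 -0.0362  0.2053] r [ 3.136 -0.014  0.091] op 0.0443 f [0.3 0.2 1.3] q [-0.19  0.49  1.39 -0.    1.25  1.29]
shift [-21.58  24.55  -4.64] turn [ 0.3  -0.78 -0.53]
```

```bash
python3 -m creep '[[[-4,4.5,-2,0,0,0,0],[-8,9,-4,0,0,0,0],[-12,13.5,-4.6,0,0,0,0],[-16,18,-4.6,0,0,0,0],[-20,22,-4.6,0,0,0,0],[-21.5,24.5,-4.6,0.3,-0.8,0,0],[-21.5,24.5,-4.6,0.3,-0.8,0,0],[-21.5,24.5,-4.6,0.3,-0.8,0,0]]]'
python3 - <<'E'
from h import *
stat(); slides(); snap('wrist','w11'); snap('top','t11')
E
```

```text
time: 22.9
tool_pos: [0.3987, -0.3025, 0.2495]
tool_rot: [3.141, 0.001, 0.086]
contact_force: [0.4, 0.8, 0.7]
opening: 0.0458
t22.90 p [ 0.3987 -0.3025  0.2495] r [3.141e+00 1.000e-03 8.600e-02] op 0.0458 f [0.4 0.8 0.7] q [-0.8   0.29  1.57 -0.    1.28  0.68]
wrist score 0.70 c [ 454.3 -361.7] size [31.  71.1] yaw 2.314 pix [np.float64(472.5), np.float64(189.0)]
```

View pics/w11.png

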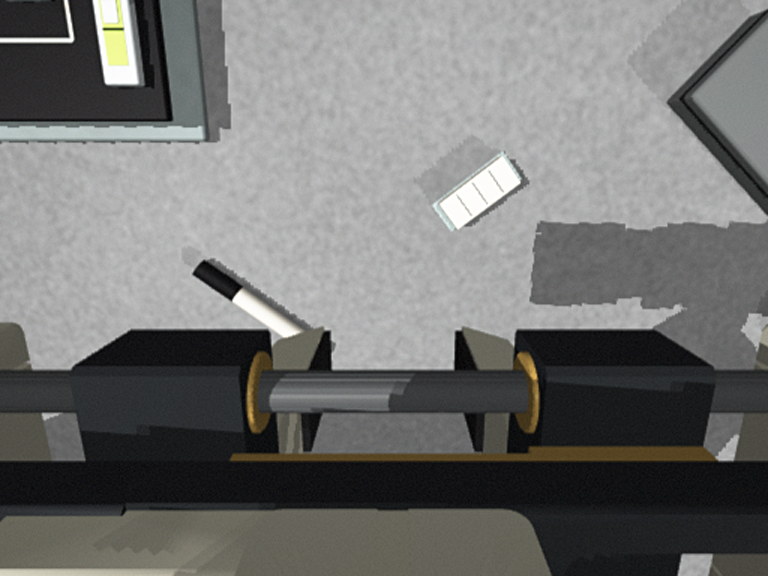

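View pics/t11.png

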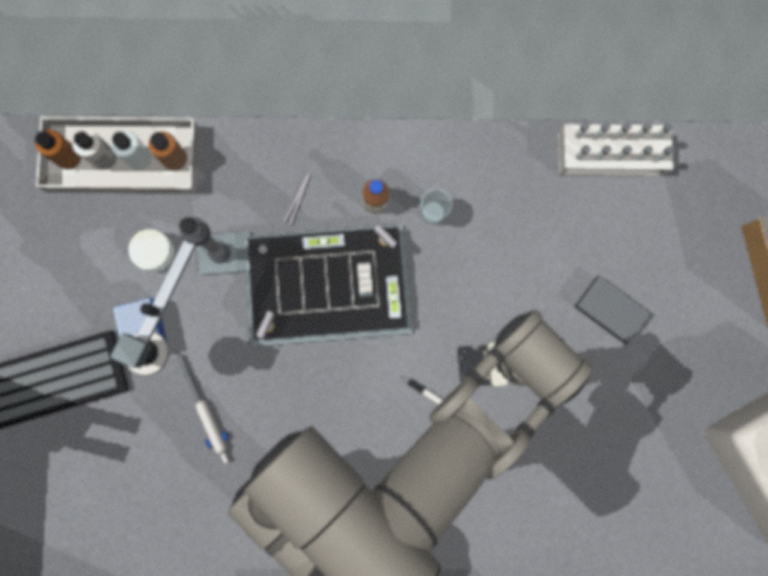

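```bash
python3 - <<'E'
from h import *
go(.454,-.362,.10,-.832)
E
python3 -m creep '[[[2,3,0,0,0,8,0],[4,5,3,0,0,16,0],[5,5.5,6,0,0,24,0],[5,5.5,9,0,0,32,0],[5,5.5,12,0,0,40,0],[5,5.5,14.5,0,0,48,0],[5,5.5,15,0,0,52.6,0],[5,5.5,15,0,0,52.6,0]]]'
python3 - <<'E'
from h import *
stat(); go(.454,-.362,.021,-.832);slides(); snap('wrist','w12')
E
```

```text
shift [ 4.68  6.8  14.94] turn [-3.000e-02  3.000e-02  5.291e+01]
time: 23.9
tool_pos: [0.4564, -0.3468, 0.098]
tool_rot: [-3.141, 0.004, -0.825]
contact_force: [0.7, 0.5, -0.4]
opening: 0.0462
t23.90 p [ 0.4564 -0.3468  0.098 ] r [-3.141  0.004 -0.825] op 0.0462 f [ 0.7  0.5 -0.4] q [-0.78  0.58  1.57  0.    1.    1.61]
shift [0.98 1.21 7.69] turn [-0.02  0.2   0.41]
wrist score 0.87 c [ 455.2 -367.2] size [28.4 69.5] yaw 2.318 pix [np.float64(421.5), np.float64(271.5)]
```

View pics/w12.png

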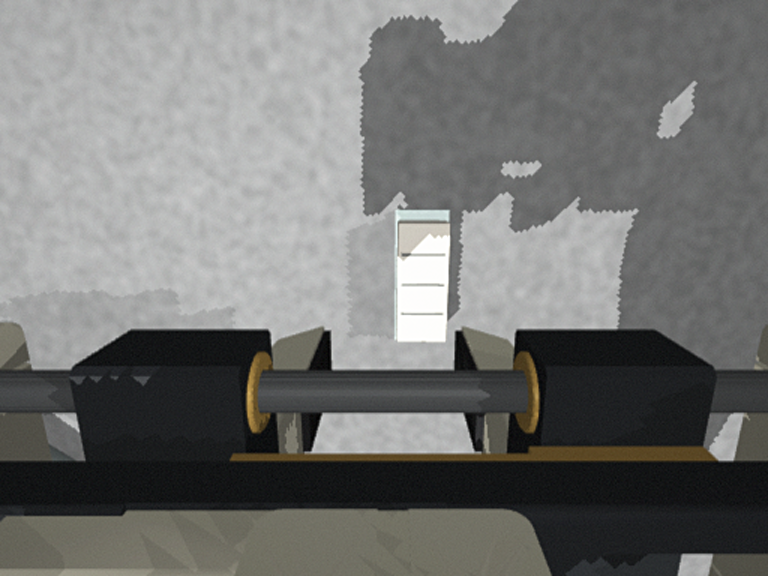

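```bash
python3 -m creep '[[[1,1.3,2,0,0,0,0.05],[1.2,1.4,5,0,0,0,0.05],[1.2,1.4,7.7,0,0,0.4,0.05],[1.2,1.4,7.7,0,0.2,0.4,0.05],[1.2,1.4,7.7,0,0.2,0.4,-1],[1.2,1.4,7.7,0,0.2,0.4,-1],[1.2,1.4,7.7,0,0.2,0.4,-1],[1.2,1.4,7.7,0,0.2,0.4,-1]]]' 15
python3 - <<'E'
from h import *
stat()
E
```

```text
time: 24.85
tool_pos: [0.4556, -0.3674, 0.0249]
tool_rot: [-3.141, -0.007, -0.83]
contact_force: [-0.2, 0.9, 5.3]
opening: 0.0256
t24.85 p [ 0.4556 -0.3674  0.0249] r [-3.141 -0.007 -0.83 ] op 0.0256 f [-0.2  0.9  5.3] q [-0.81  0.69  1.6   0.    0.85  1.59]
```

```bash
python3 -m creep '[[[0,0,0,0,0,0,-1],[0,0,0,0,0,0,-1],[0,0,-2,0,0,0,-1],[0,0,-5,0,0,0,-1],[0,0,-9,0,0,0,-1],[0,0,-12,0,0,0,-1],[0,0,-12,0,0,0,-1]]]' 20
python3 - <<'E'
from h import *
stat(); snap('wrist','w13'); snap('scene','s13')
p=st(0,27,0); print(p); go(p[0],p[1],.15,.093)
E
```

```text
time: 25.55
tool_pos: [0.4567, -0.3685, 0.1495]
tool_rot: [-3.141, -0.016, -0.83]
contact_force: [-0.6, -0.1, -1.4]
opening: 0.0259
t25.55 p [ 0.4567 -0.3685  0.1495] r [-3.141 -0.016 -0.83 ] op 0.0259 f [-0.6 -0.1 -1.4] q [-0.81  0.53  1.49  0.    1.11  1.59]
[0.57949262 0.07338332 0.        ]
shift [-24.06 -38.9   -0.67] turn [  0.19  -0.44 -52.87]
```

View pics/w13.png

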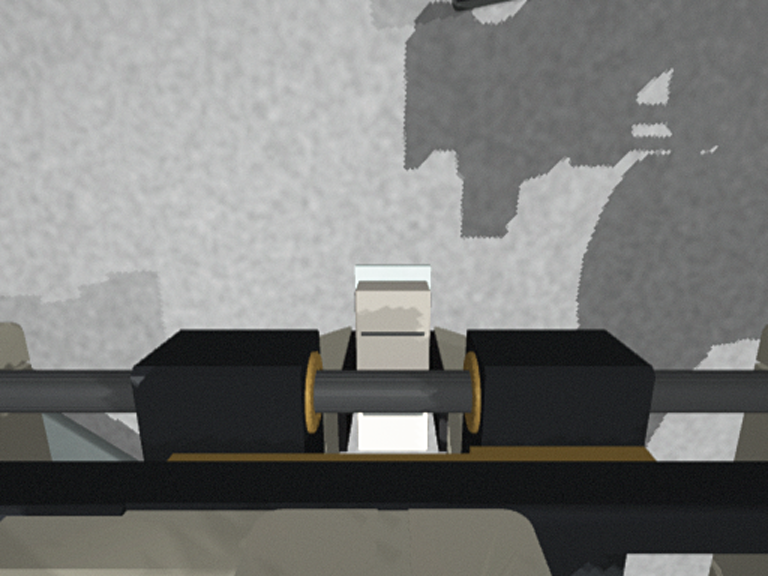

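View pics/s13.png

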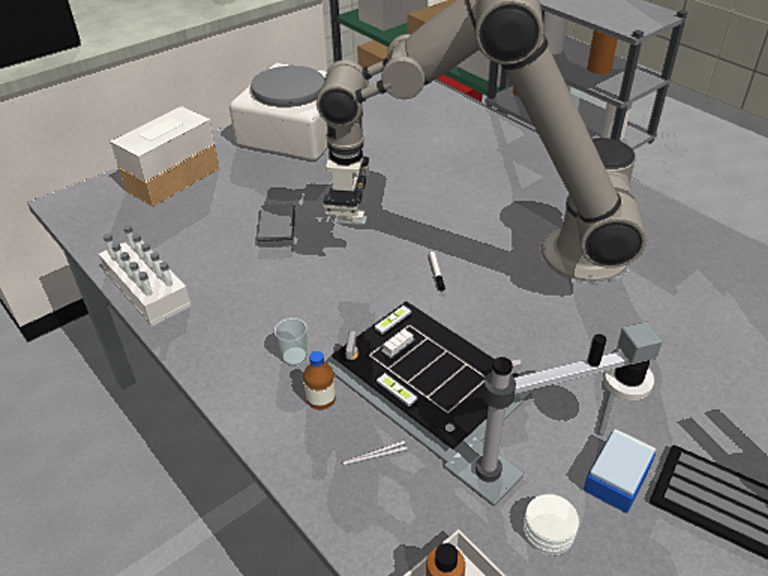

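```bash
python3 -m creep '[[[-2.4,-3.8,0,0,0,-6,-1],[-4.8,-7.6,0,0,0,-12,-1],[-7.2,-11.4,0,0,0,-18,-1],[-9.6,-15.2,0,0,0,-24,-1],[-12,-19,0,0,0,-30,-1],[-14.4,-23,0,0,0,-36,-1],[-16.8,-27,0,0,0,-42,-1],[-19,-31,0,0,0,-48,-1]]]' 20
python3 - <<'E'
from h import *
p=st(0,27,0); stat(); go(p[0],p[1],.14,.093)
E
```

```text
time: 26.45
tool_pos: [0.5545, -0.0151, 0.1418]
tool_rot: [3.137, -0.002, 0.012]
contact_force: [1.2, -0.6, -0.1]
opening: 0.0257
t26.45 p [ 0.5545 -0.0151  0.1418] r [ 3.137e+00 -2.000e-03  1.200e-02] op 0.0257 f [ 1.2 -0.6 -0.1] q [-0.16  0.49  1.58 -0.01  1.07  1.4 ]
shift [ 2.61 -8.82  0.14] turn [ 0.29 -0.1  -4.62]
```

```bash
python3 -m creep '[[[1,-3,0,0,0,-2,-1],[2,-6,0,0,0,-4,-1],[2.6,-8.3,0,0.3,0,-4.6,-1],[2.6,-8.8,0,0.3,0,-4.6,-1],[2.6,-8.8,0,0.3,0,-4.6,-1],[2.6,-8.8,0,0.3,0,-4.6,-1]]]' 20
python3 - <<'E'
from h import *
p=st(0,27,0); stat(); go(p[0],p[1],.071,.093); snap('wrist','w14')
E
```

```text
time: 27.05
tool_pos: [0.5787, 0.0722, 0.1405]
tool_rot: [3.141, 0.0, 0.092]
contact_force: [0.1, -0.5, -1.3]
opening: 0.0258
t27.05 p [0.5787 0.0722 0.1405] r [3.141 0.    0.092] op 0.0258 f [ 0.1 -0.5 -1.3] q [-0.01  0.54  1.5  -0.    1.1   1.47]
shift [ 0.09 -0.11  6.95] turn [ 0.01  0.01 -0.06]
```

View pics/w14.png

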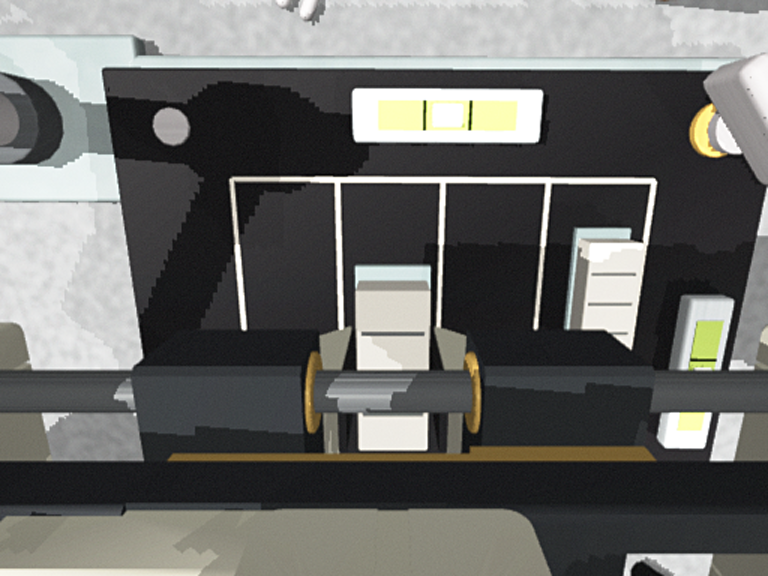

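```bash
python3 -m creep '[[[0,-0.1,3,0,0,0,-1],[0,-0.1,5,0,0,0,-1],[0,-0.1,6.2,0,0,0,-1],[0,-0.1,6.6,0,0,0,-1],[0,-0.1,6.8,0,0,0,-1],[0,-0.1,6.8,0,0,0,-1]]]' 20
python3 - <<'E'
from h import *
stat()
E
```

```text
time: 27.7
tool_pos: [0.5794, 0.0727, 0.0735]
tool_rot: [3.141, -0.002, 0.091]
contact_force: [-0.4, -0.6, -0.7]
opening: 0.0255
t27.70 p [0.5794 0.0727 0.0735] r [ 3.141e+00 -2.000e-03  9.100e-02] op 0.0255 f [-0.4 -0.6 -0.7] q [-0.01  0.62  1.56 -0.    0.95  1.47]
```

```bash
python3 -m creep '[[[0,0,0.1,0,0,0,-1],[0,0,0.2,0,0,0,-1],[0,0,0.3,0,0,0,-1],[0,0,0.3,0,0,0,-1]]]' 20
python3 - <<'E'
from h import *
stat()
E
```

```text
time: 28.1
tool_pos: [0.5793, 0.0728, 0.0705]
tool_rot: [3.141, -0.002, 0.091]
contact_force: [0.4, 0.4, -0.3]
opening: 0.0256
t28.10 p [0.5793 0.0728 0.0705] r [ 3.141e+00 -2.000e-03  9.100e-02] op 0.0256 f [ 0.4  0.4 -0.3] q [-0.01  0.63  1.57 -0.    0.95  1.47]
```

```bash
python3 -m creep '[[[0,0,0.1,0,0,0,-1],[0,0,0.2,0,0,0,-1],[0,0,0.3,0,0,0,-1],[0,0,0.3,0,0,0,-1]]]' 20
python3 - <<'E'
from h import *
stat(); im=robot.read_camera('scene'); cv2.imwrite('pics/s15.png',cv2.resize(cv2.cvtColor(im[190:300,215:355],cv2.COLOR_RGB2BGR),None,fx=5,fy=5,interpolation=cv2.INTER_CUBIC))
E
```

```text
time: 28.5
tool_pos: [0.5795, 0.0728, 0.0698]
tool_rot: [3.141, -0.003, 0.091]
contact_force: [-7.3, -0.7, 17.5]
opening: 0.0262
t28.50 p [0.5795 0.0728 0.0698] r [ 3.141e+00 -3.000e-03  9.100e-02] op 0.0262 f [-7.3 -0.7 17.5] q [-0.01  0.63  1.57 -0.    0.95  1.47]
```

View pics/s15.png

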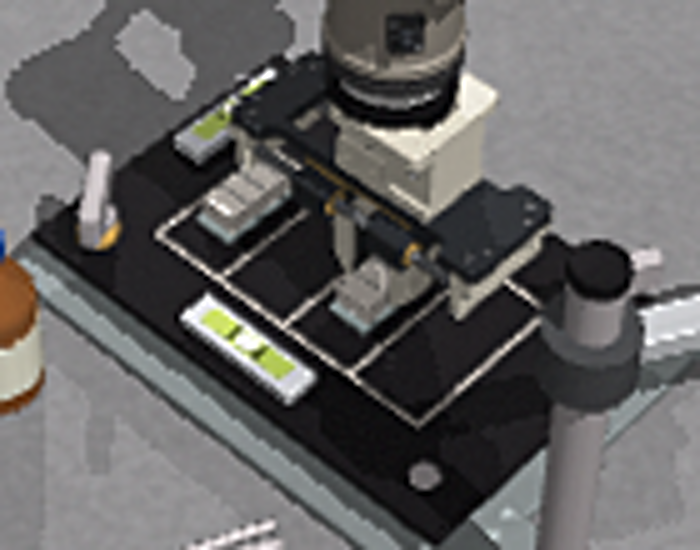

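Contact on the plate at TCP z = 0.070 (17 N, as predicted by the 4 mm offset). Ease up slightly and release.

```bash
python3 -m creep '[[[0,0,-0.05,0,0,0,-1],[0,0,-0.05,0,0,0,-0.2],[0,0,-0.05,0,0,0,-0.1],[0,0,-0.05,0,0,0,-0.1],[0,0,-2,0,0,0,-0.1],[0,0,-6,0,0,0,-0.1],[0,0,-11,0,0,0,-0.1],[0,0,-15,0,0,0,-0.1]]]'
python3 - <<'E'
from h import *
stat(); go(.53,.02,.26,.1)
E
```

```text
time: 29.35
tool_pos: [0.5792, 0.0729, 0.222]
tool_rot: [3.141, -0.004, 0.091]
contact_force: [0.7, -0.5, 0.0]
opening: 0.0412
t29.35 p [0.5792 0.0729 0.222 ] r [ 3.141 -0.004  0.091] op 0.0412 f [ 0.7 -0.5  0. ] q [-0.01  0.46  1.39 -0.    1.29  1.47]
shift [-5.37  4.82 -3.81] turn [ 0.04 -0.23 -0.49]
```

```bash
python3 -m creep '[[[-3,2,-3.8,0,0,0,0],[-5.4,4.8,-3.8,0,0,-0.5,0],[-5.4,4.8,-3.8,0,0,-0.5,0],[-5.4,4.8,-3.8,0,0,-0.5,0]]]'
python3 - <<'E'
from h import *
stat(); im=snap('wrist','w16'); np.save('w16.npy',im); snap('scene','s16')
b=cv2.cvtColor(im,cv2.COLOR_RGB2BGR)
cv2.imwrite('pics/w16z.png',cv2.resize(b[0:215,60:375],None,fx=2.5,fy=2.5,interpolation=cv2.INTER_CUBIC))
s=robot.observe()
for n in ['slide1']:
  for d in robot.look_for('scene',n): print(d['score'],cam2w('scene',d['centre']).round(3))
E
```

```text
time: 29.75
tool_pos: [0.5295, 0.0198, 0.26]
tool_rot: [3.141, -0.004, 0.099]
contact_force: [-0.4, 0.1, -0.4]
opening: 0.0457
t29.75 p [0.5295 0.0198 0.26  ] r [ 3.141 -0.004  0.099] op 0.0457 f [-0.4  0.1 -0.4] q [-0.11  0.33  1.48  0.    1.32  1.36]
0.6 [0.58  0.078 0.066]
0.52 [ 0.597 -0.03   0.064]
```

View pics/w16z.png

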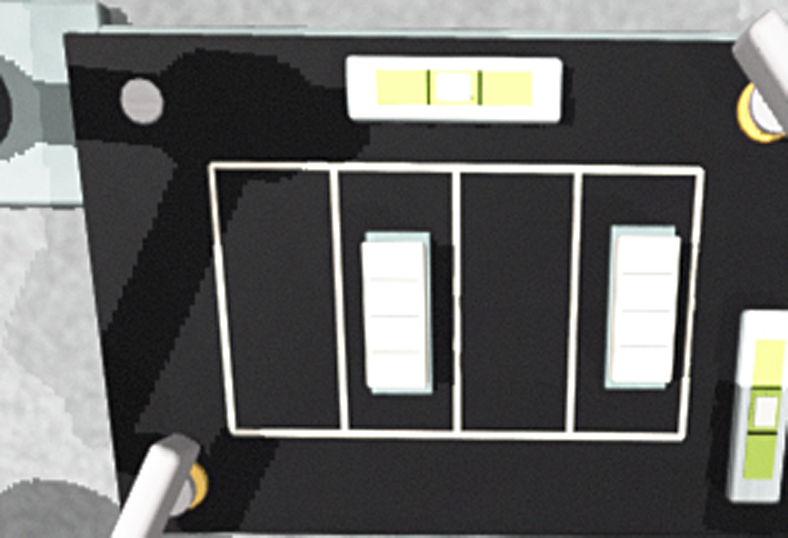

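View pics/s16.png

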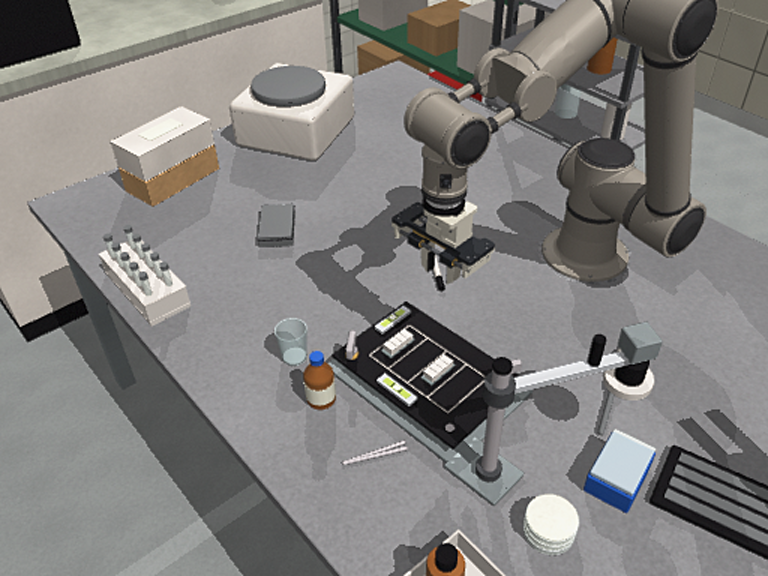

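```bash
python3 - <<'E'
from h import *
go(.4952,.354,.39,-.382)
E
python3 -m creep '[[[0,0,-5,0,0,0,0.2],[0,-3,-10,0,0,4,0.2],[0,-7,-13,0,0,8,0.2],[0,-12,-13,0,0,12,0.2],[0,-16,-13,0,0,16,0.2],[0,-20,-13,0,0,20,0.2],[0,-25,-13,0,0,24,0.2],[0,-29,-13,0,0,27,0.2]]]'
python3 - <<'E'
from h import *
go(.4952,.354,.39,-.382)
E
```

```text
shift [ -0.07 -33.5  -13.1 ] turn [-0.03 -0.17 27.65]
time: 30.7
tool_pos: [0.4997, 0.3127, 0.388]
tool_rot: [-3.141, -0.001, -0.371]
contact_force: [0.2, -0.2, 0.1]
opening: 0.0554
shift [-1.92 -3.68 -0.2 ] turn [-0.03 -0.08  0.62]
```

```bash
python3 -m creep '[[[-1.9,-3.7,0,0,0,0.6,0.2],[-1.9,-3.7,0,0,0,0.6,0.2],[-1.9,-3.7,0,0,0,0.6,0.2]]]'
python3 - <<'E'
from h import *
stat(); snap('wrist','w17')
post=st(90,235); print(post)
E
```

```text
time: 31.0
tool_pos: [0.495, 0.3558, 0.3865]
tool_rot: [3.14, -0.0, -0.378]
contact_force: [-0.3, -1.1, 0.7]
opening: 0.0553
t31.00 p [0.495  0.3558 0.3865] r [ 3.14  -0.    -0.378] op 0.0553 f [-0.3 -1.1  0.7] q [ 0.5   0.46  0.96 -0.    1.73  2.45]
[0.64978757 0.28884241 0.045     ]
```

View pics/w17.png

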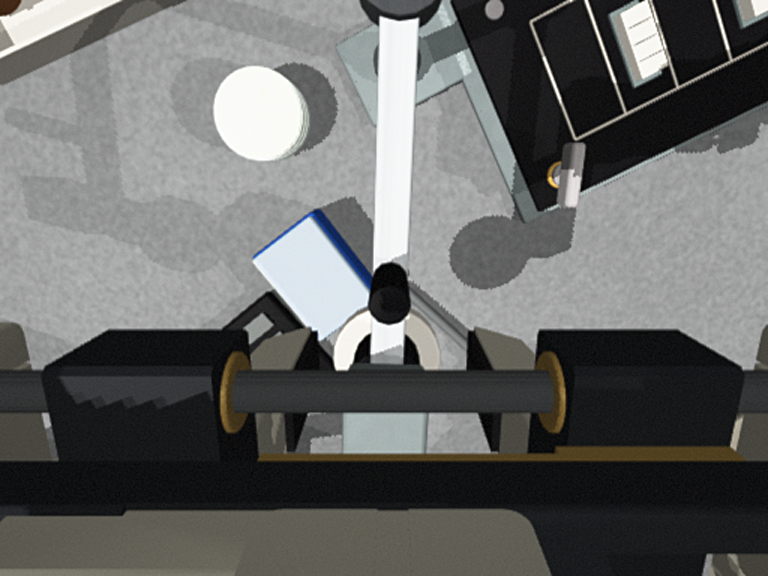

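Handle at (390,300), arm vertical in the picture, so the jaws are aligned. Descend and grip.

```bash
python3 -m creep '[[[0,0,4,0,0,0,0.2],[0,0.1,8,0,0,0,0.2],[0,0.1,10.4,0,0,0,0.2],[0,0.1,10.4,0,0,0,0.2],[0,0.1,10.4,0,0,0,-1],[0,0.1,10.4,0,0,0,-1],[0,0.1,10.4,0,0,0,-1],[0,0.1,10.4,0,0,0,-1]]]' 8
python3 - <<'E'
from h import *
stat()
E
```

```text
time: 31.85
tool_pos: [0.4955, 0.3539, 0.2843]
tool_rot: [-3.14, -0.002, -0.38]
contact_force: [1.2, 1.9, 2.1]
opening: 0.0274
t31.85 p [0.4955 0.3539 0.2843] r [-3.14e+00 -2.00e-03 -3.80e-01] op 0.0274 f [1.2 1.9 2.1] q [ 0.49  0.47  1.2  -0.    1.47  2.45]
```

```bash
python3 -m creep '[[[0,0,0,0,0,0,-1],[0,0,0,0,0,0,-1],[0.1,1.75,0,0,0,-6,-1],[0.35,3.5,0,0,0,-12,-1],[0.8,5.2,0,0,0,-18,-1],[1.5,6.8,0,0,0,-24,-1],[2.3,8.4,0,0,0,-30,-1],[3.3,9.8,0,0,0,-36,-1]]]' 8
python3 - <<'E'
from h import *
stat()
post=np.array([.650,.2895])
s=robot.observe(); v=s['tool_pos'][:2]-post; a0=np.arctan2(v[1],v[0]); r=np.hypot(*v); print(post,r,a0)
R=Ro.from_euler('xyz',s['tool_rot']); p=s['tool_pos']
for k in range(1,9):
    a=a0+np.radians(6)*k
    q=np.r_[post+.169*np.array([np.cos(a),np.sin(a)]),p[2]]
    print((R.inv().apply(q-p)*100).round(2),-6*k,q.round(3))
E
```

```text
time: 32.65
tool_pos: [0.4875, 0.2503, 0.2846]
tool_rot: [-3.141, 0.002, 0.253]
contact_force: [-8.2, -0.3, 4.7]
opening: 0.0218
t32.65 p [0.4875 0.2503 0.2846] r [-3.141e+00  2.000e-03  2.530e-01] op 0.0218 f [-8.2 -0.3  4.7] q [0.33 0.36 1.38 0.   1.41 1.65]
[0.65   0.2895] 0.1671791704321908 -2.9048995058862346
[-0.12  1.76 -0.  ] -6 [0.491 0.233 0.285]
[ 0.13  3.52 -0.  ] -12 [0.498 0.217 0.285]
[ 0.56  5.23 -0.01] -18 [0.506 0.201 0.285]
[ 1.16  6.89 -0.01] -24 [0.516 0.186 0.285]
[ 1.94  8.48 -0.01] -30 [0.528 0.173 0.285]
[ 2.88  9.98 -0.01] -36 [0.54  0.161 0.285]
[ 3.97 11.38 -0.02] -42 [0.554 0.15  0.285]
[ 5.2  12.65 -0.02] -48 [0.57  0.141 0.285]
```

```bash
python3 -m creep '[[[-0.1,1.75,0,0,0,-6,-1],[0.1,3.5,0,0,0,-12,-1],[0.6,5.2,0,0,0,-18,-1],[1.2,6.9,0,0,0,-24,-1],[1.9,8.5,0,0,0,-30,-1],[2.9,10,0,0,0,-36,-1],[4,11.4,0,0,0,-42,-1],[5.2,12.6,0,0,0,-48,-1]]]' 8
python3 - <<'E'
from h import *
stat()
post=np.array([.650,.2895])
s=robot.observe(); v=s['tool_pos'][:2]-post; a0=np.arctan2(v[1],v[0]); r=np.hypot(*v); print(post,r,a0)
go(.601,.1285,.284,1.31)
E
```

```text
time: 33.45
tool_pos: [0.5696, 0.1408, 0.2848]
tool_rot: [-3.14, 0.001, 1.095]
contact_force: [-1.6, 1.8, 1.6]
opening: 0.0217
t33.45 p [0.5696 0.1408 0.2848] r [-3.140e+00  1.000e-03  1.095e+00] op 0.0217 f [-1.6  1.8  1.6] q [0.11 0.43 1.27 0.   1.45 0.59]
[0.65   0.2895] 0.16904150033232923 -2.066738773977038
shift [0.34 3.36 0.08] turn [ -0.11   0.02 -12.3 ]
```

```bash
python3 -m creep '[[[0,1.2,0,0,0,-4,-1],[0.15,2.3,0,0,0,-8,-1],[0.3,3.1,0,0,0,-11,-1],[0.35,3.4,0,0,0,-12.3,-1],[0.35,3.4,0,0,0,-12.3,-1],[0.35,3.4,0,0,0,-12.3,-1]]]' 8
python3 - <<'E'
from h import *
stat()
E
```

```text
time: 34.05
tool_pos: [0.6013, 0.1275, 0.2848]
tool_rot: [-3.14, 0.002, 1.308]
contact_force: [-0.6, -4.3, 0.0]
opening: 0.0219
t34.05 p [0.6013 0.1275 0.2848] r [-3.140e+00  2.000e-03  1.308e+00] op 0.0219 f [-0.6 -4.3  0. ] q [ 0.08  0.49  1.18 -0.    1.48  0.35]
```

```bash
python3 -m creep '[[[0,0.2,0,0,0,0,-1],[0,0.4,0,0,0,0,-1],[0,0.4,0,0,0,0,-1]]]' 8
python3 - <<'E'
from h import *
stat()
E
```

```text
time: 34.35
tool_pos: [0.6047, 0.1266, 0.2848]
tool_rot: [-3.139, 0.002, 1.308]
contact_force: [-3.9, -2.7, 1.2]
opening: 0.0218
t34.35 p [0.6047 0.1266 0.2848] r [-3.139e+00  2.000e-03  1.308e+00] op 0.0218 f [-3.9 -2.7  1.2] q [ 0.08  0.49  1.16 -0.    1.49  0.35]
```

```bash
python3 -m creep '[[[0,0.2,0,0,0,0,-1],[0,0.3,0,0,0,0,-1],[0,0.3,0,0,0,0,-1]]]' 8
python3 - <<'E'
from h import *
stat(); im=robot.read_camera('scene'); cv2.imwrite('pics/s18.png',cv2.resize(cv2.cvtColor(im[140:340,180:400],cv2.COLOR_RGB2BGR),None,fx=3,fy=3,interpolation=cv2.INTER_CUBIC))
E
```

```text
time: 34.65
tool_pos: [0.6047, 0.1265, 0.2847]
tool_rot: [-3.132, 0.003, 1.309]
contact_force: [-13.6, -0.8, 4.7]
opening: 0.022
t34.65 p [0.6047 0.1265 0.2847] r [-3.132e+00  3.000e-03  1.309e+00] op 0.0220 f [-13.6  -0.8   4.7] q [0.08 0.5  1.16 0.   1.5  0.34]
```

View pics/s18.png

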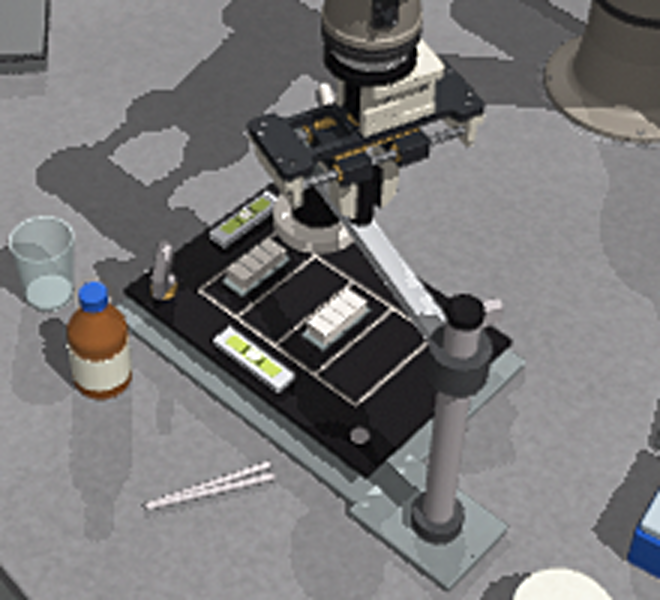

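At the end stop (force rose to 13.6 N with no motion). Ease back, release gently, rise.

```bash
python3 -m creep '[[[0,-0.25,0,0,0,0,-1],[0,-0.25,0,0,0,0,0],[0,-0.25,0,0,0,0,0],[0,-0.25,0,0,0,0,0],[0,-0.25,0,0,0,0,0],[0,-0.25,-4,0,0,0,0],[0,-0.25,-8,0,0,0,0],[0,-0.25,-13,0,0,0,0]]]'
python3 - <<'E'
from h import *
stat(); snap('wrist','w19'); go(.40,.03,.40,.3)
E
```

```text
time: 35.5
tool_pos: [0.6032, 0.1273, 0.4149]
tool_rot: [-3.13, 0.004, 1.309]
contact_force: [2.0, 0.1, 0.4]
opening: 0.046
t35.50 p [0.6032 0.1273 0.4149] r [-3.13   0.004  1.309] op 0.0460 f [2.  0.1 0.4] q [0.08 0.49 0.84 0.   1.83 0.35]
shift [-14.7  -17.23   2.47] turn [ 0.13 -0.18 57.8 ]
```

View pics/w19.png

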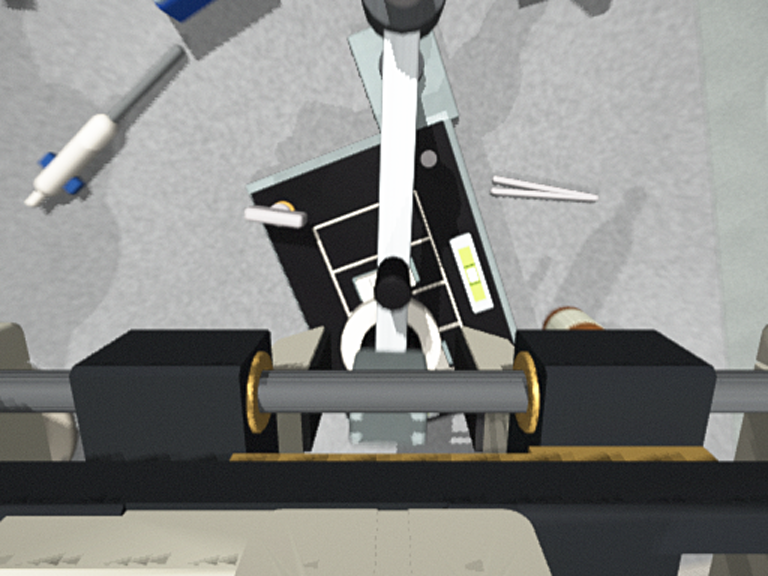

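Arm released over the plate and the fingers are clear. I'll back the arm off for a free final top and scene view.

```bash
python3 -m creep '[[[-3,-4,0,0,0,0,0],[-6,-8,0,0,0,0,0],[-10,-12,0,0,0,0,0],[-14,-16,0,0,0,0,0],[-18,-20,0,0,0,0,0],[-18,-20,0,0,0,0,0],[-18,-20,0,0,0,0,0]]]'
python3 - <<'E'
from h import *
stat()
def crop(cam,x0,y0,x1,y1,name,s):
    im=robot.read_camera(cam)[y0:y1,x0:x1]
    cv2.imwrite('pics/%s.png'%name,cv2.resize(cv2.cvtColor(im,cv2.COLOR_RGB2BGR),None,fx=s,fy=s,interpolation=cv2.INTER_CUBIC))
crop('top',130,130,330,280,'tf',4)
crop('scene',195,160,355,310,'sf',4)
snap('top','tfull')
E
```

```text
time: 36.25
tool_pos: [0.3629, 0.0046, 0.4254]
tool_rot: [3.135, -0.002, 1.307]
contact_force: [0.5, 0.7, 0.1]
opening: 0.0462
t36.25 p [0.3629 0.0046 0.4254] r [ 3.135e+00 -2.000e-03  1.307e+00] op 0.0462 f [0.5 0.7 0.1] q [-0.2  -0.06  1.5   0.    1.69  0.06]
```

View pics/tf.png

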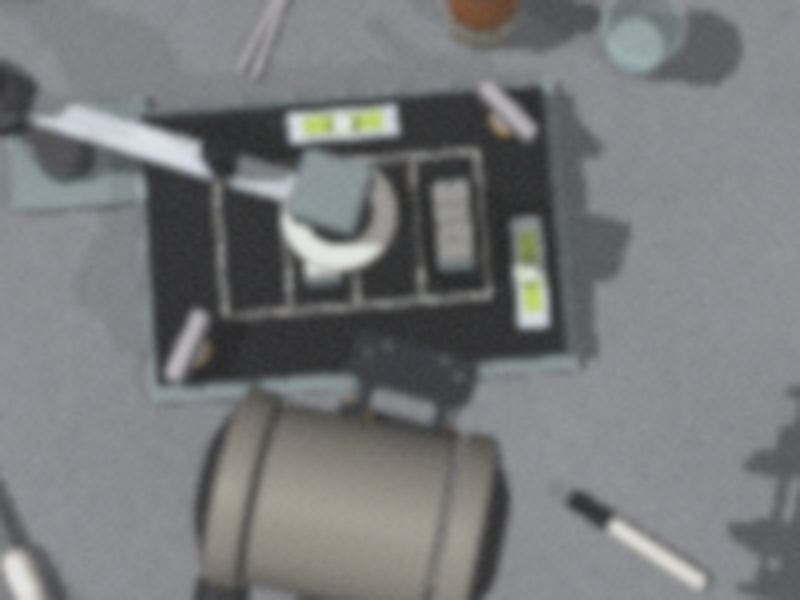

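View pics/sf.png

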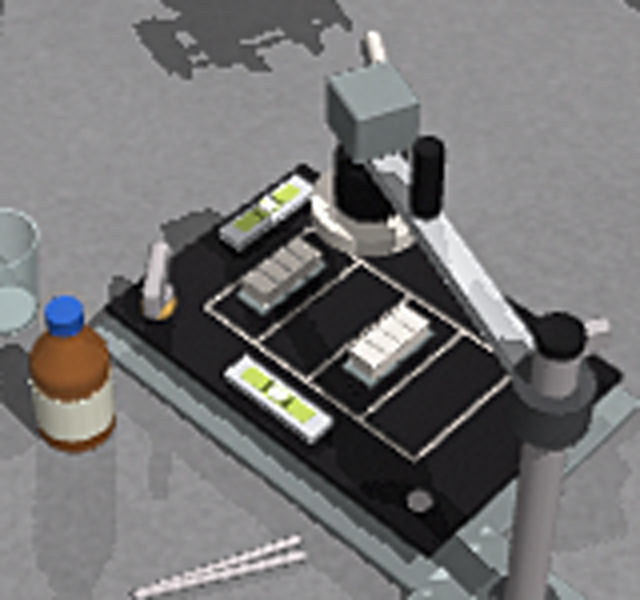

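View pics/tfull.png

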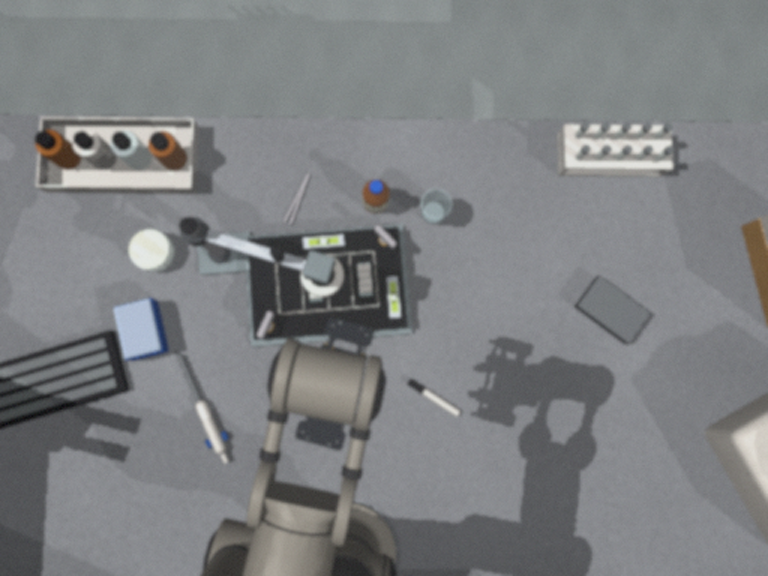

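Run:
```python
from h import *
stat(); print(robot.hand_in())
```

```text
t36.40 p [0.3653 0.0055 0.4245] r [ 3.138e+00 -2.000e-03  1.309e+00] op 0.0458 f [-0.2  0.1  0. ] q [-0.2  -0.05  1.5   0.    1.69  0.07]
the job is handed in; nothing more can be done
None
```

The job is done and handed in at 36.4 s.

- **Camera arm out:** I gripped the handle and swung it to about 1.69 rad, well clear of the plate.
- **Levelling:** The far right screw needed about 1.73 rad clockwise, which moved the far bubble from about 8.6 mm off to within about 0.3 mm of its vial's middle. The side bubble was already between its lines, so I did not turn the near left screw. It read about 1.2 mm off in one close view and near zero in another.
- **Slides:** Only two were on the bench. They went into the lanes at y = -81 and y = +27 mm. The close wrist view after placing, before the arm swung back, showed both lid up and lengthwise, inside the white lines and near the middle of their lanes.
- **Camera arm back:** I swung it back to the end stop, where the push force rose to about 14 N with no further motion, then released it.

**Last checks:** The top and scene pictures show the camera where it was at the start, at about (318, 268) in the top view. The bystanders look unmoved, and the robot is clear of everything. The ring light hid part of the y = +27 slide from above, but the scene view shows it still in its lane. I did not take a close view of the bubbles after the final swing.

Two readings were off along the way. The first swing briefly put 19 N on the tool, because my position for the post was a few mm off. The second slide was gripped about 4 mm higher on the tool than planned, so I set it down by feel at 17 N.

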